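# Draw the filter tray of a bench dust extractor with a pull hook

## Robot

A 7-joint arm with a two-finger parallel gripper is mounted at the origin on the work surface. World frame = base frame: x ahead of the robot, y to its left, z up, the work surface at z = 0. Lengths are in m, angles in rad, forces in N, time in s.
With the tool pointing down it reaches from about 0.425 to 0.825 m from the base axis. Payload 3.6 kg.
Tool frame: the origin (TCP) lies on the centre line of the jaws, within the pads' length; the fingertips stand 17 mm ahead of it and the grasp point (between the pads) lies 2 mm behind it (r.tips_ahead is the distance from the TCP to the fingertips, in m); z points along the fingers, y is the direction in which the jaws open and shut (so a half turn about z gives the same grasp; the last joint's range is limited). The gripper opens to 93 mm and grips with 3 to 60 N. Pads are 15 mm wide; open, the fingers measure 128 mm over their backs; the gripper's body (75 mm by 188 mm) begins 65 mm behind the grasp point.
Start: joints at [-1.21, 0.615, -0.013, 1.423, 0.008, 1.103, -0.04], TCP at [0.246, 0.602, 0.236] pointing down, gripper open.
Joint ranges: [-3.12, 3.12], [-0.3, 2.06], [-1.34, 1.32], [0.26, 2.42], [-1.36, 4.5], [0.01, 1.98], [-2.84, 2.84]. Speed limits (rad/s): [2.79, 2.79, 3.14, 3.14, 3.14, 3.14, 3.14].

## Interface

Orientations are given as a unit quaternion [w, x, y, z].
In Python, from workcell import telemetry, optics, close_job, r gives the robot as it stands. The module is installed in compiled form; this text tells all that it offers.
- The arm moves only by the tool carry_out, never from a script. Its argument "moves" is a list of rows, each an object with "delta_pos": the shift along the tool's x, y, z in m, a list of three; "delta_rot": the turn, a rotation vector about the tool's x, y, z in degrees, a list of three; "jaw": the opening, from -1 (shut) to 1 (fully open). A call has 1 to 10 rows; each row shifts and turns the commanded pose from where the row before left it, along the tool's axes as they then stand; what a row does not reach is not made up. A row lasts 1/8 s, in which the tool goes at most 62.5 mm and 10.7 degrees, less where a joint would pass 70% of its speed; a pose out of reach is approached as far as the arm can. A call is refused whole if a number of a shift passes 0.0625 or a number of a turn 10.7, either way. A call with a gripper value outside its range is refused whole. The fingers move at their own pace and stop on an object; "newtons" is the grip in N (left out, the last holds). Time passes only in rows, so rows that do not move let the fingers close. It gives the time, the measured TCP pose, the force and the opening at its end, in the units of the state.
- telemetry.get_obs(): the state, without advancing time (a new reading comes with each control period).
- optics.read_camera(name): name is "scene" or "top" or "wrist"; returns the picture (400x640x3 uint8, red, green, blue); there is no depth.
- optics.camera_params(name): a dict with "fov_y" (degrees; the focal length in pixels is half the picture's height over the tangent of half this angle, whatever the lens; pixels are square), "cx", "cy" (the principal point, pixels), "T" (4x4, takes a point from camera to world coordinates). Camera axes: x right, y down, z forward; pixel columns grow to the right and rows downward; lengths in m; the calibration is good to about 2 mm. A picture is of the moment at which its call begins: read the wrist's pose just before it. camera_params takes no time and is no camera call; for the wrist camera it gives the pose at the moment of the call.
- close_job(): hands the job in, once; it reports no verdict.
Trained networks look in the newest picture that a camera, given by its name, has taken for a name from the list of things; names that differ only in an ending like _2 or _b are one class to them, and where a whole thing is asked for, a point or a joint stands for the part that bears it (a point fixed in the world has none). Each returns a list of dicts, best first, with "conf" (0 to 1); they miss things now and then, are a little off and sometimes report something else, mostly with a low value. They report only what shows in the picture. A call takes as long as a camera call. They do not tell look-alikes from the thing itself.
- optics.outline_of(camera, name): "pixels" (400x640 bool, what is visible of it) and "rect" ([centre column, centre row, width, height] in pixels, round what is visible of it).
The state is a dict: "t": time; "joints": joint angles; "joint_vel": joint speeds; "effort": joint torques, N m; "tcp_pos": TCP position; "eef_rot": TCP orientation; "contact_force": force on the tool from outside, world axes, zero at the start; "ft_torque": the same for the moment, N m; "finger_gap": finger opening in m.
Only numpy, scipy, OpenCV 4.12 (cv2) and the standard library are available. Lean on these libraries where they do the work, as an engineer would, in place of code of your own. Each camera call takes 0.05 s, during which the arm holds its last target.

## Task

Take the pull hook, put its tip down through the finger hole of the dust extractor's filter tray and draw the tray out until it is against its stop; there keep a firm, steady pull of about 10 to 15 N on it for a second to be sure it is fully out, never loading the tray with more than 25 N. Then unhook, leaving the tray drawn out, and stand the hook back on the bench on its flat underside. Touch the tray only with the hook, and leave the tape roll, the jar and the parts bin where they are.

Things in the scene. Friction and masses are not known exactly. Their poses are not given: they have to be found in the camera images.
- hook_grip (a point): Centre of the pull hook's wooden slab handle, 22 mm above the hook's flat underside. Handle 90 long (x), 24 wide (y), 44 mm high (z). The hook stands loose on the bench; +x runs along the handle to the tip, z is up. A 10 mm round steel bar leaves the handle's front, its centre line 34 mm above the underside, and 85 mm ahead of the handle's centre bends straight down to the level of the underside.
- hook_tip (a point): Lowest point of the hook's downward steel tip (10 mm in diameter, rounded end), 85 mm ahead (+x) of hook_grip and 21 mm below it; 28 mm clear height under the horizontal bar. Axes as hook_grip.
- finger_hole (a point): Centre of the round 16 mm finger hole, right through the tray's level steel pull tab; the point is on the tab's upper face, 89 mm above the bench, and moves with the tray. Tab 6 mm thick, 64 mm wide, nothing beneath; its free edge is 24 mm from the hole's centre towards -x, the tray's upright front 22 mm towards +x. The tray slides out along -x of this point's axes.
- tray (a joint): How far the tray is slid out of the extractor, in m: 0 shut. Its rigid stop is an adjustable catch hidden inside, set somewhere between 0.055 and 0.085 m out, differently each time: it can only be felt. The tray runs with a drag of about 2.5 N plus 8 N per m/s, has no spring and stays where it is left. Mass about 0.5 kg.
- extractor: Middle of the lower edge of the front of the fixed grey dust extractor, on the bench; +x runs into the extractor (200 mm deep), z is up. It is 240 mm wide, 120 mm high (an outlet stub on top reaches 150 mm) and does not move; its front with the tray faces -x.
- hook: The pull hook as a whole; origin at the centre of the handle's underside, axes as hook_grip. Mass about 0.14 kg.
- tape_roll: Bystander: loose ring of tape, 90 mm across, 28 mm high; origin at the centre of its underside.
- jar: Bystander: loose jar, 60 mm across, 70 mm high; origin at the centre of its underside.
- parts_bin: Bystander: loose yellow open bin, 110 x 80 mm (x, y), 50 mm high; origin at the centre of its underside.
Things that resemble listed ones, but are neither listed nor needed, are in the scene too. There is more than one size of the hook; the job needs the smallest.

How it is judged:
On the way, in this order (a step that is already met when the one before it is completed fails the run):
1. the hook's tip is down through the finger hole, at least 2 mm beyond the tab's underside (horizontal distance between hook_tip and finger_hole below 0.008 m and z of hook_tip in the frame of finger_hole below -0.008 m), for 0.2 s.
2. with its tip in the hole, the hook keeps pulling the tray, against its stop and still, with 8 to 18 N for half a second (all of step 1 and value of joint tray above 0.053 m and velocity of joint tray below 0.005 m/s and contact force between hook and tray between 8 and 18 N), for 0.5 s.
At the end, for the whole second after the job is handed in: The tray is still out by at least 50 mm and at rest, and the hook stands still on the bench on its flat underside (handle centre lower than 27 mm, tilted less than 0.15 rad), released and clear of the tray (value of joint tray above 0.05 m and height (world z) of hook_grip below 0.027 m and angle between hook_grip's own z axis and vertical below 0.15 rad and linear speed of hook below 0.02 m/s and contact force between hook and tray below 0.1 N and velocity of joint tray below 0.005 m/s); the robot touches nothing.
It fails at once if the hook loads the tray with more than 25 N (contact force between hook and tray above 25 N).
It fails at once if the gripper or arm touches the tray (contact force between any of the fingers, the arm and tray above 1 N).
It fails at once if the tape roll is moved by more than 20 mm (distance of tape_roll from where it was at the start of the episode above 0.02 m).
It fails at once if the jar is moved by more than 20 mm (distance of jar from where it was at the start of the episode above 0.02 m).
It fails at once if the parts bin is moved by more than 20 mm (distance of parts_bin from where it was at the start of the episode above 0.02 m).
It also fails if it takes over 72 s, if anything falls off the work surface, if the arm or the gripper's body presses on something with over 40 N, if the wrist force passes 120 N, or if a joint passes its speed limit or range.

## Working session

There is one attempt and no reset: what is moved stays moved. The work goes in short steps, Python scripts to look and compute and a tool call to move; the robot and the scene stay as the last step left them, time stands still between calls to the robot, and variables do not carry over. Pictures are saved under pics/ and viewed, and the job is handed in when it is done.

Besides the shell and the picture viewer there is one more tool, called after "Request:" by a JSON object that holds its "method" and its "body". carry_out: Moves the arm, as the interface text tells. Its arguments: {"type":"object","properties":{"moves":{"type":"array"},"newtons":{"type":"number"}},"required":["moves"]}

```bash
mkdir -p pics; cat > h.py <<'E'
import numpy as np, cv2
from workcell import telemetry, optics, close_job, r
def save(n,im,s=1):
    cv2.imwrite('pics/'+n+'.png',cv2.cvtColor(im,cv2.COLOR_RGB2BGR))
def K(name):
    p=optics.camera_params(name); f=200/np.tan(np.radians(p['fov_y'])/2)
    return f,p['cx'],p['cy'],np.array(p['T'])
def ray(k,u,v):
    f,cx,cy,T=k; d=T[:3,:3]@np.array([(u-cx)/f,(v-cy)/f,1]); return T[:3,3],d/np.linalg.norm(d)
def onz(k,u,v,z):
    o,d=ray(k,u,v); return o+d*(z-o[2])/d[2]
def proj(k,P):
    f,cx,cy,T=k; c=T[:3,:3].T@(np.array(P)-T[:3,3]); return np.array([cx+f*c[0]/c[2],cy+f*c[1]/c[2]])
def tri(rays):
    A=np.zeros((3,3));b=np.zeros(3)
    for o,d in rays:
        M=np.eye(3)-np.outer(d,d);A+=M;b+=M@o
    x=np.linalg.solve(A,b); return x,[np.linalg.norm((np.eye(3)-np.outer(d,d))@(x-o)) for o,d in rays]
E
python3 - <<'E'
from h import *
for n in ['scene','top','wrist']:
    im=optics.read_camera(n); save(n+'0',im); f,cx,cy,T=K(n); print(n,f,cx,cy,T.round(3).tolist())
print({k:np.round(v,4) for k,v in telemetry.get_obs().items()})
E
```

```text
scene 504.27835885893825 318.13039951678525 204.12124649936985 [[-0.671, 0.471, -0.572, 1.378], [0.741, 0.409, -0.532, 0.805], [-0.017, -0.781, -0.624, 0.993], [0.0, 0.0, 0.0, 1.0]]
top 510.9017586024506 315.69270562247766 206.22713848106014 [[-0.002, -0.986, 0.166, 0.293], [-1.0, 0.006, 0.02, -0.012], [-0.021, -0.166, -0.986, 1.53], [0.0, 0.0, 0.0, 1.0]]
wrist 282.57368306084095 319.3662149597403 192.38579481680057 [[0.378, 0.896, 0.232, 0.182], [0.926, -0.366, -0.097, 0.627], [-0.002, 0.252, -0.968, 0.384], [0.0, 0.0, 0.0, 1.0]]
{'t': np.float64(0.15), 'joints': array([-1.2095,  0.6157, -0.0126,  1.4245,  0.0081,  1.1034, -0.0404]), 'joint_vel': array([ 0.    , -0.0022,  0.0013, -0.0053, -0.0002, -0.0002, -0.0015]), 'effort': array([ 1.10000e-03, -4.59351e+01,  2.09400e-01, -1.65943e+01,
       -6.11000e-02,  1.81000e-02,  2.00000e-04]), 'tcp_pos': array([0.2456, 0.6012, 0.2348]), 'eef_rot': array([-2.000e-04,  1.926e-01,  9.813e-01, -9.000e-04]), 'contact_force': array([-0.8244, -0.0456,  0.4377]), 'ft_torque': array([-0.0089,  0.0283,  0.0201]), 'finger_gap': np.float64(0.093)}
```

View pics/scene0.png

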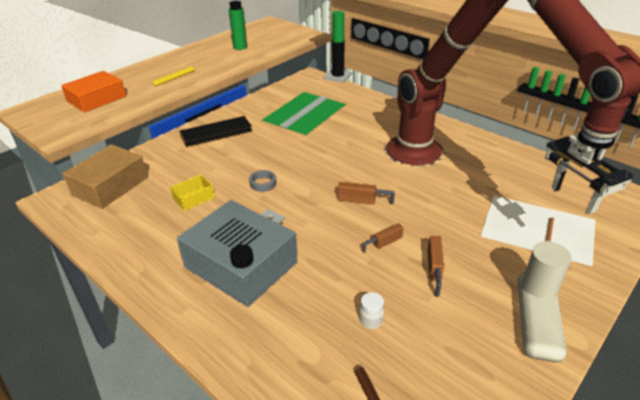

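View pics/top0.png

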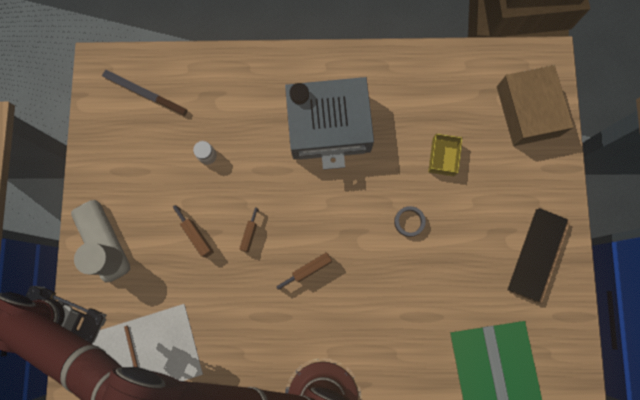

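View pics/wrist0.png

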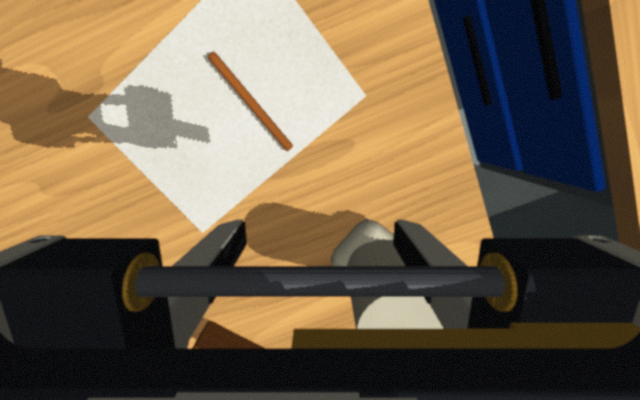

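Scene: three hooks, at top-camera pixels (193,232), (251,230) and (308,270). The extractor is at (330,118) with its tab hole near (333,160), the jar at (205,152), the bin at (446,155) and the tape roll at (410,222). Next I measure the hooks to find the smallest.

```bash
python3 - <<'E'
from h import *
k=K('top'); ks=K('scene')
im=optics.read_camera('top'); ims=optics.read_camera('scene')
for cam,kk in (('top',k),('scene',ks)):
  for n in ['hook','hook_tip','finger_hole','tray','tape_roll','jar','parts_bin','extractor']:
    for d in optics.outline_of(cam,n)[:5]:
        m=d['pixels']; r_=cv2.minAreaRect(np.argwhere(m)[:,::-1].astype(np.float32))
        c=onz(kk,*r_[0],0.03)
        print(cam,n,round(d['conf'],2),np.round(d['rect']).tolist(),'minrect',np.round(r_[0],1),np.round(r_[1],1),round(r_[2],1),m.sum(),'xy',c.round(3))
save('topc',cv2.resize(im[140:300,160:345],None,fx=4,fy=4,interpolation=cv2.INTER_CUBIC)[:600,:740])
save('tops',cv2.resize(ims[165:310,320:470],None,fx=4,fy=4,interpolation=cv2.INTER_CUBIC))
E
```

```text
top hook 0.65 [305.0, 273.0, 57.0, 39.0] minrect [302.8 272.3] [11.7 62.1] 59.5 571 xy [0.351 0.056 0.03 ]
top hook_tip 0.96 [196.0, 231.0, 44.0, 53.0] minrect [191.7 230.7] [60.8 13.8] 55.5 631 xy [0.475 0.386 0.03 ]
top hook_tip 0.79 [305.0, 270.0, 58.0, 38.0] minrect [302.9 272. ] [12.7 61.6] 59.0 579 xy [0.352 0.056 0.03 ]
top hook_tip 0.77 [250.0, 231.0, 22.0, 43.0] minrect [249.5 229.6] [11.  45.1] 15.9 383 xy [0.477 0.214 0.03 ]
top finger_hole 0.63 [334.0, 155.0, 68.0, 22.0] minrect [333.  157.7] [20.1 65.6] 84.3 741 xy [ 0.695 -0.035  0.03 ]
top finger_hole 0.41 [251.0, 230.0, 20.0, 43.0] minrect [249.6 229.9] [11.  45.1] 15.9 388 xy [0.476 0.214 0.03 ]
top tray 0.65 [335.0, 155.0, 62.0, 25.0] minrect [333.1 157.6] [19.3 65.6] 83.7 725 xy [ 0.695 -0.035  0.03 ]
top tape_roll 0.61 [411.0, 224.0, 30.0, 29.0] minrect [409.  221.5] [29. 30.] 90.0 381 xy [ 0.499 -0.257  0.03 ]
top tape_roll 0.37 [206.0, 152.0, 19.0, 28.0] minrect [204.5 152.5] [24.  18.4] 45.0 395 xy [0.714 0.356 0.03 ]
top jar 0.77 [207.0, 151.0, 20.0, 30.0] minrect [204.5 152.5] [24.  19.8] 45.0 420 xy [0.714 0
[... 1009 characters left out ...]
23 -0.08   0.03 ]
scene tape_roll 0.73 [383.0, 238.0, 41.0, 30.0] minrect [382.9 238.8] [16.  45.7] 61.4 523 xy [0.49  0.225 0.03 ]
scene tape_roll 0.68 [265.0, 181.0, 30.0, 22.0] minrect [263. 181.] [20. 26.] 90.0 417 xy [ 0.522 -0.234  0.03 ]
scene jar 0.94 [371.0, 313.0, 25.0, 38.0] minrect [372.1 310.5] [24.9 36.8] 7.1 792 xy [0.714 0.358 0.03 ]
scene jar 0.35 [263.0, 179.0, 30.0, 22.0] minrect [263.  180.5] [21. 28.] 90.0 444 xy [ 0.52  -0.236  0.03 ]
scene parts_bin 0.93 [194.0, 195.0, 45.0, 35.0] minrect [193.2 192.4] [28.3 40.5] 66.0 1032 xy [ 0.709 -0.357  0.03 ]
scene extractor 0.79 [239.0, 256.0, 119.0, 109.0] minrect [239.7 247.7] [ 99.4 106.8] 47.6 8262 xy [ 0.78  -0.052  0.03 ]
```

View pics/topc.png

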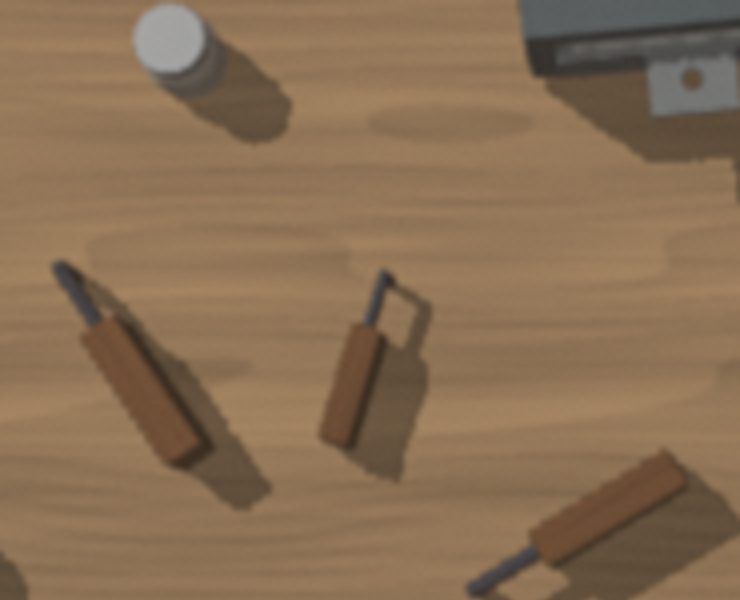

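View pics/tops.png

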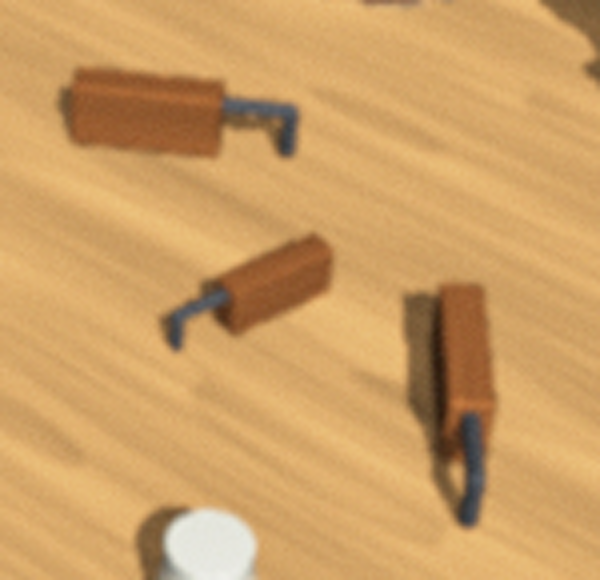

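```bash
python3 - <<'E'
from h import *
k=K('top'); ks=K('scene')
# cream object top
print('cream',tri([ray(k,98,258),ray(ks,549,252)]))
print('hole',onz(k,333,159.8,.089), tri([ray(k,333,159.8),ray(ks,273.5,217)]))
print('tip top',onz(k,160+387/4,140+275/4,.039), 'handle rear',onz(k,160+335/4,140+442/4,.044),'front',onz(k,160+366/4,140+331/4,.044))
print(tri([ray(k,160+387/4,140+275/4),ray(ks,320+180/4,165+316/4)]))
E
```

```text
cream (array([0.3841396 , 0.61501602, 0.14854596]), [np.float64(0.006941521617996753), np.float64(0.0069415216179965124)])
hole [ 0.67279681 -0.03372004  0.089     ] (array([ 0.67095232, -0.03054978,  0.08466314]), [np.float64(0.004327940824341807), np.float64(0.00432794082434188)])
tip top [0.53830058 0.19263721 0.039     ] handle rear [0.41434308 0.22787305 0.044     ] front [0.49583923 0.20672877 0.044     ]
(array([0.53879258, 0.19633829, 0.02688594]), [np.float64(0.0025269586715025343), np.float64(0.002526958671502529)])
```

Request:
{"method": "carry_out", "body": {"moves": [{"delta_pos": [0,-0.02,-0.01],"delta_rot": [0,0,0],"jaw": 1},{"delta_pos": [0,-0.03,-0.005],"delta_rot": [0,0,0],"jaw": 1}]}}

```text
t: 1.3
tcp_pos: [0.2269, 0.5555, 0.2508]
eef_rot: [0.0, 0.193, 0.981, 0.0]
contact_force: [0.7, -0.9, -0.6]
finger_gap: 0.0928
```

Request:
{"method": "carry_out", "body": {"moves": [{"delta_pos": [-0.0377,-0.0252,0.002],"delta_rot": [0,0,0],"jaw": 1},{"delta_pos": [-0.0377,-0.0252,0.002],"delta_rot": [0,0,0],"jaw": 1},{"delta_pos": [-0.0377,-0.0252,0.005],"delta_rot": [0,0,0],"jaw": 1},{"delta_pos": [-0.0377,-0.0252,0.005],"delta_rot": [0,0,0],"jaw": 1},{"delta_pos": [-0.0377,-0.0252,0.005],"delta_rot": [0,0,0],"jaw": 1},{"delta_pos": [-0.0377,-0.0252,0.005],"delta_rot": [0,0,0],"jaw": 1},{"delta_pos": [-0.0377,-0.0252,0.005],"delta_rot": [0,0,0],"jaw": 1},{"delta_pos": [-0.0377,-0.0252,0.005],"delta_rot": [0,0,0],"jaw": 1},{"delta_pos": [-0.0377,-0.0252,0.005],"delta_rot": [0,0,-7.7],"jaw": 1},{"delta_pos": [0,0,0],"delta_rot": [0,0,0],"jaw": 1}]}}

```text
t: 2.55
tcp_pos: [0.4576, 0.2126, 0.2115]
eef_rot: [0.001, 0.131, 0.991, -0.001]
contact_force: [-0.4, 1.3, -0.1]
finger_gap: 0.0929
```

```bash
python3 - <<'E'
from h import *
im=optics.read_camera('wrist'); k=K('wrist'); save('w1',im)
import pickle; pickle.dump((k,im),open('w1.pkl','wb'))
o=telemetry.get_obs(); print(o['t'],o['tcp_pos'],o['eef_rot'])
E
```

```text
2.6 [0.45610461 0.21549693 0.21162253] [ 4.42020886e-05  1.28878194e-01  9.91660422e-01 -1.28092667e-04]
```

View pics/w1.png

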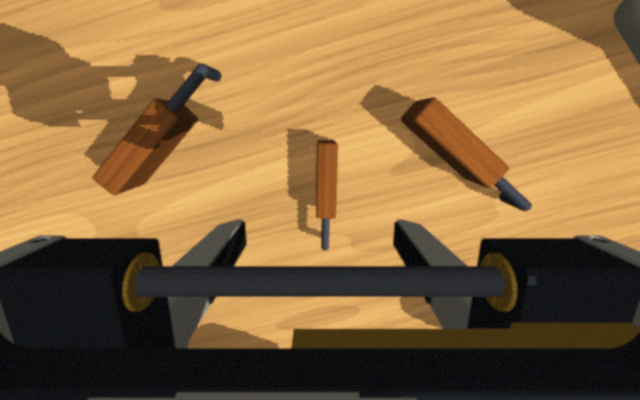

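Wrist view: the small hook lies between the jaws, handle at (327,142)–(327,218) and bar tip at (325,248). The two bigger hooks are at (145,140) and (460,150). I'll take a close crop and a second, displaced view.

Request:
{"method": "carry_out", "body": {"moves": [{"delta_pos": [0.02,0,0.03],"delta_rot": [0,0,0],"jaw": 1},{"delta_pos": [0.02,0,0.03],"delta_rot": [0,0,0],"jaw": 1},{"delta_pos": [0,0,0],"delta_rot": [0,0,0],"jaw": 1}]}}

```text
t: 2.98
tcp_pos: [0.4132, 0.2286, 0.1504]
eef_rot: [-0.003, 0.124, 0.992, -0.001]
contact_force: [0.3, -0.1, 0.3]
finger_gap: 0.0928
```

```bash
python3 - <<'E'
from h import *
import pickle
k1,im1=pickle.load(open('w1.pkl','rb'))
k2=K('wrist'); im2=optics.read_camera('wrist')
pickle.dump((k2,im2),open('w2.pkl','wb'))
save('c1',cv2.resize(im1[125:260,260:390],None,fx=4,fy=4,interpolation=cv2.INTER_CUBIC))
save('c2',cv2.resize(im2[60:250,240:410],None,fx=3,fy=3,interpolation=cv2.INTER_CUBIC))
E
```

```text
(no output)
```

View pics/c1.png

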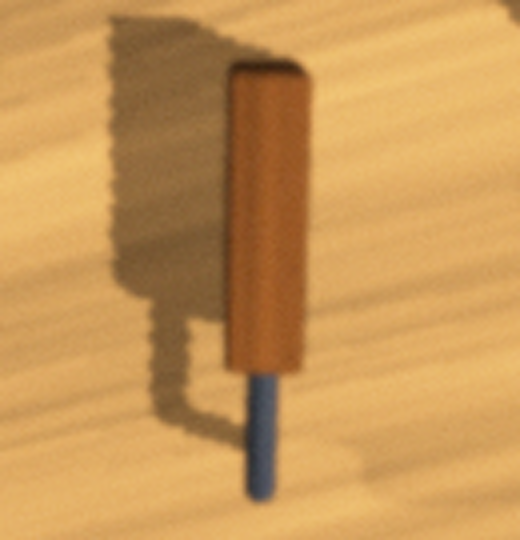

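View pics/c2.png

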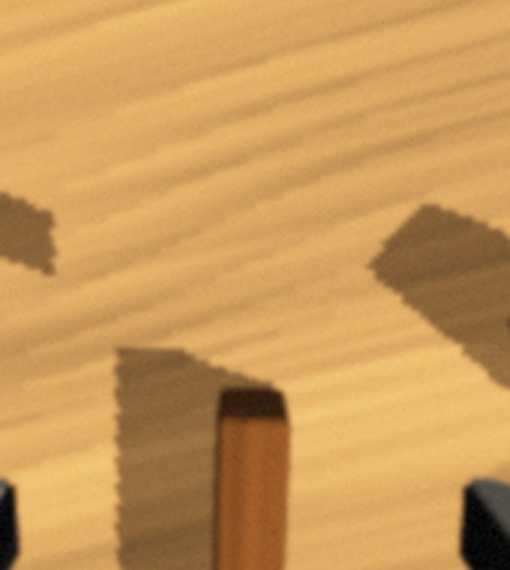

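```bash
python3 - <<'E'
from h import *
import pickle
k1,_=pickle.load(open('w1.pkl','rb'));k2,_=pickle.load(open('w2.pkl','rb'))
print('rearL',tri([ray(k1,317.25,143),ray(k2,312.7,199.3)]))
print('rearR',tri([ray(k1,337.5,143),ray(k2,336.3,199.3)]))
P=[onz(k1,*p,.044) for p in [(317.25,143),(337.5,143),(316.5,217),(335.5,217)]]
for p in P: print(p.round(4))
r_=(P[0]+P[1])/2;f_=(P[2]+P[3])/2
print('centre',(r_+f_)/2,'len',np.linalg.norm(f_-r_),'wid',np.linalg.norm(P[1]-P[0]),np.linalg.norm(P[2]-P[3]),'yaw',np.degrees(np.arctan2(*(f_-r_)[1::-1])))
t=onz(k1,325,250,.034);print('tip',t, 'yaw c->tip',np.degrees(np.arctan2(*(t-(r_+f_)/2)[1::-1])), np.linalg.norm((t-(r_+f_)/2)[:2]))
P=[onz(k2,*p,.044) for p in [(312.7,199.3),(336.3,199.3)]];print(P)
E
```

```text
rearL (array([0.41285496, 0.2227292 , 0.05569353]), [np.float64(0.0011550099243104448), np.float64(0.001155009924310445)])
rearR (array([0.41859362, 0.24350199, 0.05380683]), [np.float64(0.001359921836441282), np.float64(0.0013599218364412264)])
[0.4141 0.2235 0.044 ]
[0.4199 0.2452 0.044 ]
[0.4978 0.2003 0.044 ]
[0.5036 0.2221 0.044 ]
centre [0.458855   0.22276242 0.044     ] len 0.0868247201172477 wid 0.02247009235288895 0.02255373267907232 yaw -15.479663566988986
tip [0.54656535 0.19826366 0.034     ] yaw c->tip -15.60581438799444 0.09106752367195313
[array([0.41557874, 0.22052371, 0.044     ]), array([0.42103382, 0.24207988, 0.044     ])]
```

```bash
python3 - <<'E'
from h import *
o=telemetry.get_obs(); print(o['t'],o['tcp_pos'],o['eef_rot'],o['joints'].round(3))
E
```

```text
3.025 [0.41566525 0.22863495 0.15173331] [-4.71498987e-04  1.24796015e-01  9.92182308e-01 -1.14680136e-06] [-5.460e-01  4.640e-01 -4.000e-03  2.019e+00  2.000e-03  6.600e-01
  7.700e-01]
```

The two wrist views confirm the handle (87 × 22.5 mm at z = 0.044, yaw ≈ −15.3°). I'll flip the wrist half a turn so its camera looks over the tip while working.

Request:
{"method": "carry_out", "body": {"moves": [{"delta_pos": [-0.0416,0.0028,-0.05],"delta_rot": [0,0,0],"jaw": 1},{"delta_pos": [0,0,0],"delta_rot": [0,0,10.65],"jaw": 1},{"delta_pos": [0,0,0],"delta_rot": [0,0,10.65],"jaw": 1},{"delta_pos": [0,0,0],"delta_rot": [0,0,10.65],"jaw": 1},{"delta_pos": [0,0,0],"delta_rot": [0,0,10.65],"jaw": 1},{"delta_pos": [0,0,0],"delta_rot": [0,0,10.65],"jaw": 1},{"delta_pos": [0,0,0],"delta_rot": [0,0,10.65],"jaw": 1},{"delta_pos": [0,0,0],"delta_rot": [0,0,10.65],"jaw": 1},{"delta_pos": [0,0,0],"delta_rot": [0,0,10.65],"jaw": 1},{"delta_pos": [0,0,0],"delta_rot": [0,0,10.65],"jaw": 1}]}}

```text
t: 4.28
tcp_pos: [0.4574, 0.2208, 0.2016]
eef_rot: [0.0, 0.823, 0.569, 0.002]
contact_force: [-0.4, 0.3, -0.1]
finger_gap: 0.0931
```

Request:
{"method": "carry_out", "body": {"moves": [{"delta_pos": [0,0,0],"delta_rot": [0,0,10.65],"jaw": 1},{"delta_pos": [0,0,0],"delta_rot": [0,0,10.65],"jaw": 1},{"delta_pos": [0,0,0],"delta_rot": [0,0,10.65],"jaw": 1},{"delta_pos": [0,0,0],"delta_rot": [0,0,10.65],"jaw": 1},{"delta_pos": [0,0,0],"delta_rot": [0,0,10.65],"jaw": 1},{"delta_pos": [0,0,0],"delta_rot": [0,0,10.65],"jaw": 1},{"delta_pos": [0,0,0],"delta_rot": [0,0,10.65],"jaw": 1},{"delta_pos": [0,0,0],"delta_rot": [0,0,10.65],"jaw": 1},{"delta_pos": [0,0,0],"delta_rot": [0,0,0],"jaw": 1}]}}

```text
t: 5.4
tcp_pos: [0.457, 0.2208, 0.2008]
eef_rot: [-0.001, 0.991, -0.134, 0.001]
contact_force: [0.1, -0.7, -0.7]
finger_gap: 0.0931
```

```bash
python3 - <<'E'
from h import *
k=K('wrist');im=optics.read_camera('wrist'); save('w3',im)
import pickle; pickle.dump((k,im),open('w3.pkl','wb'))
o=telemetry.get_obs(); print(o['t'],o['tcp_pos'],o['eef_rot'],o['joints'].round(3))
E
```

```text
5.45 [0.45676809 0.2206485  0.20068157] [-7.38875383e-04  9.91094987e-01 -1.33151469e-01  9.31510349e-04] [-1.067  0.573  0.894  1.896 -0.553  0.938 -1.748]
```

View pics/w3.png

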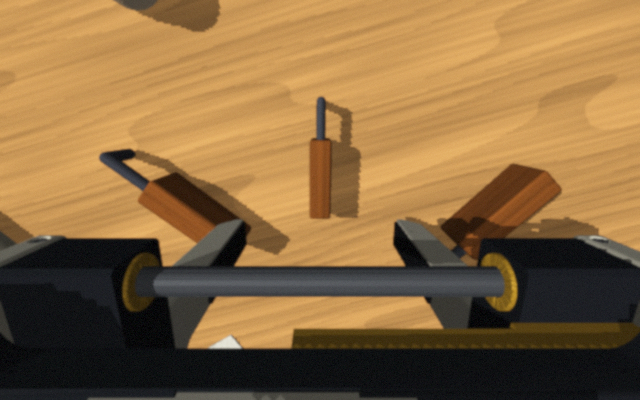

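```bash
python3 - <<'E'
from h import *
import pickle
k1,im=pickle.load(open('w3.pkl','rb'))
hsv=cv2.cvtColor(im,cv2.COLOR_RGB2HSV)
sub=im[85:235,290:350].astype(int)
m=((sub[...,0]-sub[...,2]>60)&(sub[...,0]<175)&(sub[...,1]<100)&(sub[...,0]-sub[...,1]>45)).astype(np.uint8)
n,l,s,c=cv2.connectedComponentsWithStats(m); i=1+np.argmax(s[1:,4]); pts=np.argwhere(l==i)[:,::-1].astype(np.float32)+[290,85]
b=cv2.boxPoints(cv2.minAreaRect(pts.astype(np.float32)));print(b.round(1).tolist(),s[i])
P=np.array([onz(k1,*p,.044) for p in b]);print(P.round(4).tolist(),P.mean(0), [np.linalg.norm(P[j]-P[j-1]).round(4) for j in range(4)])
print(onz(k1,321,98,.037))
save('c3',cv2.resize(im[85:235,260:380],None,fx=4,fy=4,interpolation=cv2.INTER_CUBIC))
E
```

```text
[[308.29998779296875, 217.6999969482422], [310.1000061035156, 139.0], [330.1000061035156, 139.39999389648438], [328.3999938964844, 218.10000610351562]] [  20   54   21   80 1498]
[[0.4229, 0.243, 0.044], [0.5078, 0.2168, 0.044], [0.5017, 0.1963, 0.044], [0.4163, 0.221, 0.044]] [0.46217709 0.21927199 0.044     ] [np.float64(0.023), np.float64(0.0889), np.float64(0.0214), np.float64(0.0889)]
[0.54537898 0.19443643 0.037     ]
```

View pics/c3.png

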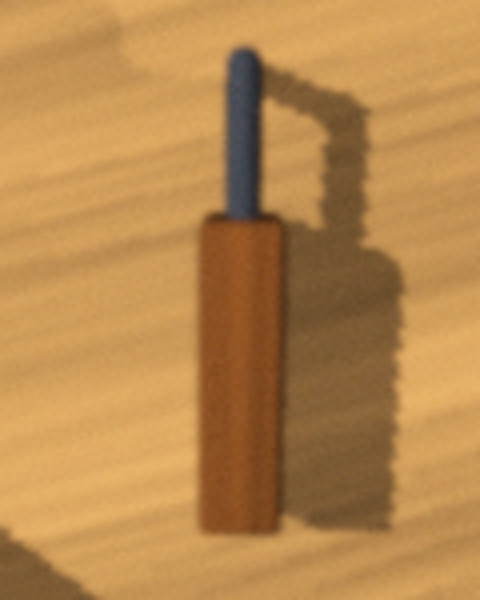

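Request:
{"method": "carry_out", "body": {"moves": [{"delta_pos": [0.003,0,0.022],"delta_rot": [0,0,0],"jaw": 0.15},{"delta_pos": [0,0,0.022],"delta_rot": [0,0,0],"jaw": 0.15},{"delta_pos": [0,0,0.022],"delta_rot": [0,0,0],"jaw": 0.15},{"delta_pos": [0,0,0.022],"delta_rot": [0,0,0],"jaw": 0.15},{"delta_pos": [0,0,0.022],"delta_rot": [0,0,0],"jaw": 0.15},{"delta_pos": [0,0,0.022],"delta_rot": [0,0,0],"jaw": 0.15},{"delta_pos": [0,0,0.016],"delta_rot": [0,0,0],"jaw": 0.15},{"delta_pos": [0,0,0],"delta_rot": [0,0,0],"jaw": 0.15}]}}

```text
t: 6.45
tcp_pos: [0.4585, 0.2191, 0.0511]
eef_rot: [0.0, 0.991, -0.135, -0.001]
contact_force: [-0.3, 0.9, 0.1]
finger_gap: 0.0534
```

```bash
python3 - <<'E'
from h import *
k=K('wrist');im=optics.read_camera('wrist'); save('w4',im)
o=telemetry.get_obs(); print(o['t'],o['tcp_pos'],o['eef_rot'],o['joints'].round(3),o['finger_gap'])
E
```

```text
6.5 [0.45907871 0.21905991 0.05182388] [-1.98210006e-04  9.90839603e-01 -1.35043847e-01  3.74549111e-05] [-0.903  0.771  0.659  2.021 -0.811  0.63  -1.533] 0.05313150172954483
```

View pics/w4.png

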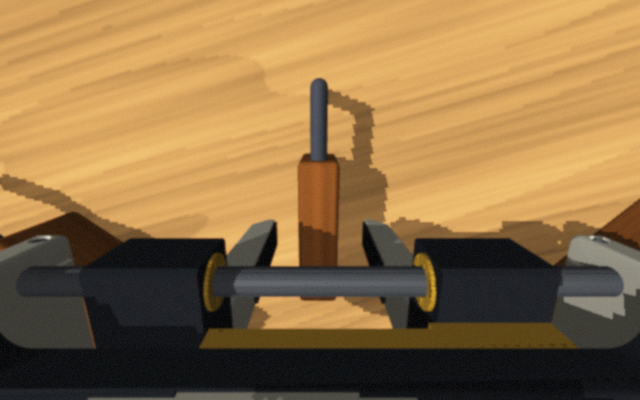

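Request:
{"method": "carry_out", "body": {"moves": [{"delta_pos": [0,0,0.015],"delta_rot": [0,0,0],"jaw": 0.15},{"delta_pos": [0,0,0.015],"delta_rot": [0,0,0],"jaw": 0.15},{"delta_pos": [0,0,0],"delta_rot": [0,0,0],"jaw": -1},{"delta_pos": [0,0,0],"delta_rot": [0,0,0],"jaw": -1},{"delta_pos": [0,0,0],"delta_rot": [0,0,0],"jaw": -1},{"delta_pos": [0,0,0],"delta_rot": [0,0,0],"jaw": -1}], "newtons": 55}}

```text
t: 7.25
tcp_pos: [0.459, 0.2191, 0.022]
eef_rot: [-0.0, 0.991, -0.135, 0.0]
contact_force: [-1.8, 0.2, -0.3]
finger_gap: 0.0237
```

```bash
python3 - <<'E'
from h import *
o=telemetry.get_obs(); print(o['t'],o['tcp_pos'],o['eef_rot'],o['joints'].round(3),o['finger_gap'],o['contact_force'].round(2))
k=K('wrist');im=optics.read_camera('wrist'); save('w5',im)
import pickle; pickle.dump((k,im),open('w5.pkl','wb'))
E
```

```text
7.25 [0.45898573 0.21914026 0.0219799 ] [-2.09824579e-04  9.90793662e-01 -1.35380059e-01  3.38942781e-04] [-0.867  0.813  0.6    2.034 -0.87   0.567 -1.485] 0.023723763832026772 [-1.77  0.19 -0.33]
```

View pics/w5.png

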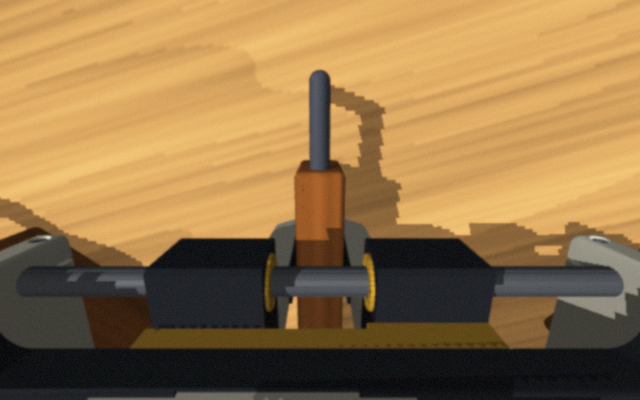

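Request:
{"method": "carry_out", "body": {"moves": [{"delta_pos": [0,0,-0.01],"delta_rot": [0,0,0],"jaw": -1},{"delta_pos": [0,0,-0.02],"delta_rot": [0,0,0],"jaw": -1},{"delta_pos": [0,0,-0.03],"delta_rot": [0,0,0],"jaw": -1},{"delta_pos": [0,0,-0.03],"delta_rot": [0,0,-4.8],"jaw": -1},{"delta_pos": [0,0,-0.03],"delta_rot": [0,0,-4.8],"jaw": -1},{"delta_pos": [0,0,0],"delta_rot": [0,0,-4.8],"jaw": -1},{"delta_pos": [0,0,0],"delta_rot": [0,0,-4.8],"jaw": -1},{"delta_pos": [0,0,0],"delta_rot": [0,0,0],"jaw": -1}]}}

```text
t: 8.3
tcp_pos: [0.4584, 0.2188, 0.1421]
eef_rot: [-0.0, 1.0, 0.031, -0.0]
contact_force: [-0.7, -0.1, -1.3]
finger_gap: 0.0239
```

Request:
{"method": "carry_out", "body": {"moves": [{"delta_pos": [0.008,0.026,0],"delta_rot": [0,0,0],"jaw": -1},{"delta_pos": [0.008,0.026,0],"delta_rot": [0,0,0],"jaw": -1},{"delta_pos": [0.008,0.026,0],"delta_rot": [0,0,0],"jaw": -1},{"delta_pos": [0.008,0.026,0],"delta_rot": [0,0,0],"jaw": -1},{"delta_pos": [0.008,0.026,0],"delta_rot": [0,0,0],"jaw": -1},{"delta_pos": [0.008,0.026,0],"delta_rot": [0,0,0],"jaw": -1},{"delta_pos": [0.008,0.026,0],"delta_rot": [0,0,0],"jaw": -1},{"delta_pos": [0.008,0.026,0],"delta_rot": [0,0,0],"jaw": -1},{"delta_pos": [0.008,0.026,0],"delta_rot": [0,0,0],"jaw": -1},{"delta_pos": [0.0095,0.03,0],"delta_rot": [0,0,0],"jaw": -1}]}}

```text
t: 9.55
tcp_pos: [0.5566, -0.0397, 0.1415]
eef_rot: [-0.0, 1.0, 0.031, -0.001]
contact_force: [0.6, 0.9, -1.9]
finger_gap: 0.0236
```

Request:
{"method": "carry_out", "body": {"moves": [{"delta_pos": [0,0,0],"delta_rot": [0,0,0],"jaw": -1}]}}

```text
t: 9.68
tcp_pos: [0.5569, -0.0429, 0.142]
eef_rot: [0.001, 1.0, 0.028, 0.0]
contact_force: [0.2, 0.1, -1.6]
finger_gap: 0.0238
```

```bash
python3 - <<'E'
from h import *
o=telemetry.get_obs(); print(o['t'],o['tcp_pos'],o['eef_rot'],o['joints'].round(3),o['finger_gap'],o['contact_force'].round(2))
k=K('wrist');im=optics.read_camera('wrist'); save('w6',im)
import pickle; pickle.dump((k,im),open('w6.pkl','wb'))
save('s6',optics.read_camera('scene'));save('t6',optics.read_camera('top'))
E
```

```text
9.675 [ 0.55693955 -0.04292082  0.14203304] [1.46599793e-03 9.99595431e-01 2.84029514e-02 3.12843699e-04] [-0.378  0.67   0.672  1.817 -0.54   0.844 -0.956] 0.023764182258187307 [ 0.16  0.13 -1.58]
```

View pics/w6.png

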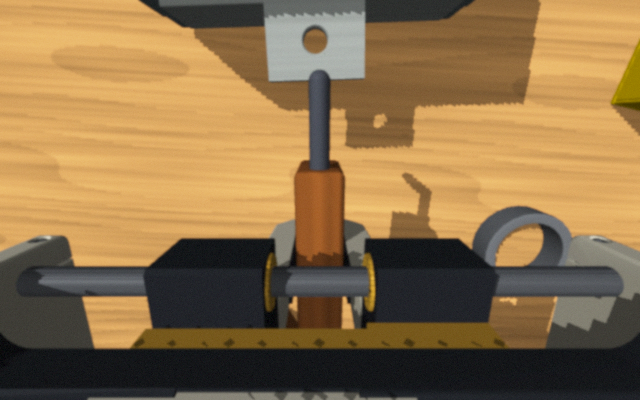

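View pics/s6.png

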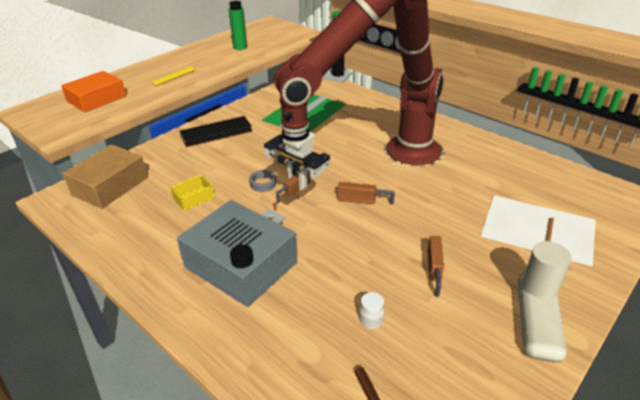

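View pics/t6.png

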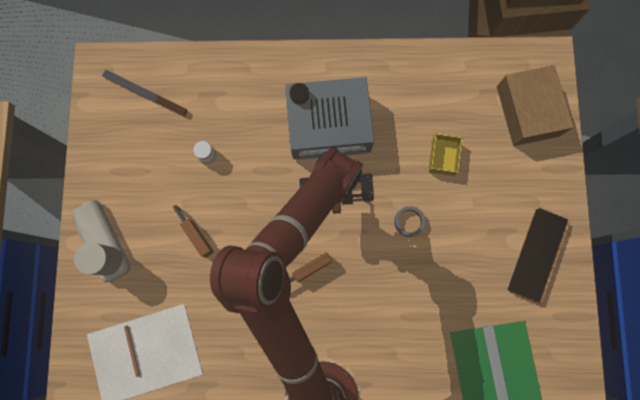

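```bash
python3 - <<'E'
from h import *
import pickle
k,im=pickle.load(open('w6.pkl','rb'))
save('c6',cv2.resize(im[0:110,250:390],None,fx=5,fy=5,interpolation=cv2.INTER_CUBIC))
print(k[3].round(4))
E
```

```text
[[ 0.0568 -0.9667 -0.2494  0.6267]
 [-0.9984 -0.0542 -0.0171 -0.0394]
 [ 0.003   0.25   -0.9683  0.2917]
 [ 0.      0.      0.      1.    ]]
```

View pics/c6.png

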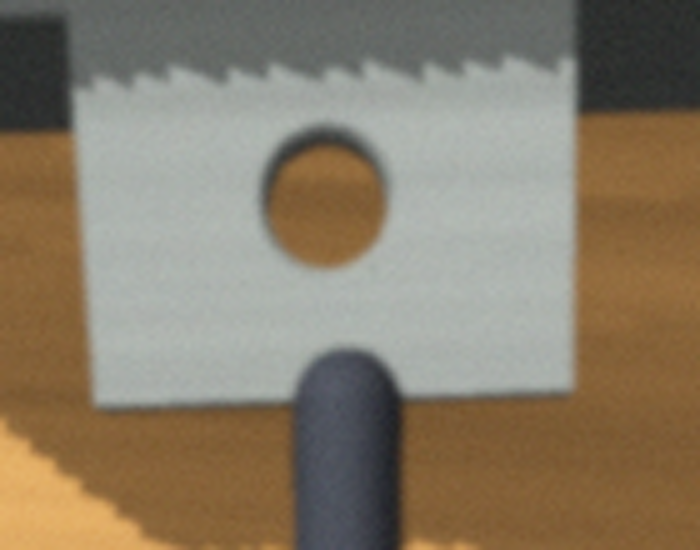

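```bash
cat >> h.py <<'E'
def R_of(q):
    from scipy.spatial.transform import Rotation as Ro
    return Ro.from_quat([q[1],q[2],q[3],q[0]]).as_matrix()
def sphere_top(k,c,rad):
    # min row, centre col of silhouette of a sphere, numerically
    a=np.random.default_rng(0).normal(size=(20000,3)); a/=np.linalg.norm(a,axis=1)[:,None]
    P=np.array([proj(k,c+rad*x) for x in a[:4000]]); i=P[:,1].argmin(); return P[i],P[:,0].min(),P[:,0].max()
E
python3 - <<'E'
from h import *
import pickle
k,im=pickle.load(open('w6.pkl','rb'))
h=onz(k,315,39,.089);print('hole',h)
a=onz(k,269,81.6,.089);b=onz(k,365,78.8,.089);print('edge',a,b,np.linalg.norm(a-b),'yaw',np.degrees(np.arctan2((a-b)[1],(a-b)[0]))-90)
m=(a+b)/2; print('mid->hole',h-m)
l=onz(k,250+262/5,39,.089);r2=onz(k,250+388/5,39,.089);print('dia',np.linalg.norm(l-r2))
tcp=np.array([0.55693955,-0.04292082,0.14203304]);R=R_of([1.46599793e-03,9.99595431e-01,2.84029514e-02,3.12843699e-04])
print(R.round(3))
for d in (0,.002,.004,.006):
    c=tcp+R@np.array([.085+d,0,-.012]); print(d,c.round(4),sphere_top(k,c,.005))
# hole in tool frame
print('hole tool',R.T@(h-tcp))
E
```

```text
hole [ 0.67707876 -0.03426371  0.089     ]
edge [ 0.64938486 -0.00475719  0.089     ] [ 0.65483404 -0.0690661   0.089     ] 0.06453936757093975 yaw 4.84335305257477
mid->hole [0.02496931 0.00264794 0.        ]
dia 0.016374462283219322
[[ 0.998  0.057  0.001]
 [ 0.057 -0.998 -0.003]
 [ 0.001  0.003 -1.   ]]
0 [ 0.6418 -0.0381  0.1541] (array([317.09646851,  73.418054  ]), np.float64(306.5806360548339), np.float64(328.4200951134922))
0.002 [ 0.6438 -0.0379  0.1541] (array([317.08761694,  68.64424218]), np.float64(306.5309521823118), np.float64(328.4554191367016))
0.004 [ 0.6458 -0.0378  0.1541] (array([317.07869532,  63.83264886]), np.float64(306.4808799338987), np.float64(328.49101913935357))
0.006 [ 0.6478 -0.0377  0.1541] (array([318.09868327,  58.98154551]), np.float64(306.430414737859), np.float64(328.5268983683893))
hole tool [ 0.12040818 -0.00197773  0.05309273]
```

Request:
{"method": "carry_out", "body": {"moves": [{"delta_pos": [0.017,-0.0003,0.01],"delta_rot": [0,0,0],"jaw": -1},{"delta_pos": [0.0168,-0.0003,0.012],"delta_rot": [0,0,-1.6],"jaw": -1},{"delta_pos": [0,0,0],"delta_rot": [0,0,0],"jaw": -1},{"delta_pos": [0,0,0],"delta_rot": [0,0,0],"jaw": -1}]}}

```text
t: 10.32
tcp_pos: [0.5896, -0.0359, 0.1198]
eef_rot: [-0.0, 0.999, 0.046, -0.001]
contact_force: [-0.0, -0.8, -1.2]
finger_gap: 0.0239
```

```bash
cat > look.py <<'E'
from h import *
import pickle,sys
n=sys.argv[1]
o=telemetry.get_obs(); k=K('wrist');im=optics.read_camera('wrist'); save('w'+n,im)
pickle.dump((k,im,o),open('w%s.pkl'%n,'wb'))
print(o['t'],o['tcp_pos'].round(4),o['eef_rot'].round(4),o['joints'].round(3),o['contact_force'].round(2),o['finger_gap'])
save('c'+n,cv2.resize(im[0:110,250:390],None,fx=5,fy=5,interpolation=cv2.INTER_CUBIC))
R=R_of(o['eef_rot'])
for d in (0,.002,.004):
    c=o['tcp_pos']+R@np.array([.085+d,0,-.012]); print(d,sphere_top(k,c,.005)); 
for y in (-.001,0.001): 
    hh=o['tcp_pos']+R@np.array([.0866,y,0]); hh[2]=.089; print('target hole px y',y,proj(k,hh))
E
python3 look.py 7
```

```text
10.325 [ 0.5896 -0.0359  0.1198] [-2.00e-04  9.99e-01  4.57e-02 -6.00e-04] [-0.353  0.737  0.637  1.743 -0.56   0.852 -0.94 ] [-0.01 -0.83 -1.22] 0.023884445888577223
0 (array([317.41827918,  73.31930774]), np.float64(306.5238091463011), np.float64(328.3671854654089))
0.002 (array([317.41086221,  68.5438692 ]), np.float64(306.47409072588925), np.float64(328.4024727223613))
0.004 (array([317.40338653,  63.73062097]), np.float64(306.4239838134059), np.float64(328.43803568818936))
target hole px y -0.001 [316.26029513  90.54707996]
target hole px y 0.001 [319.57818974  90.54720973]
```

View pics/c7.png

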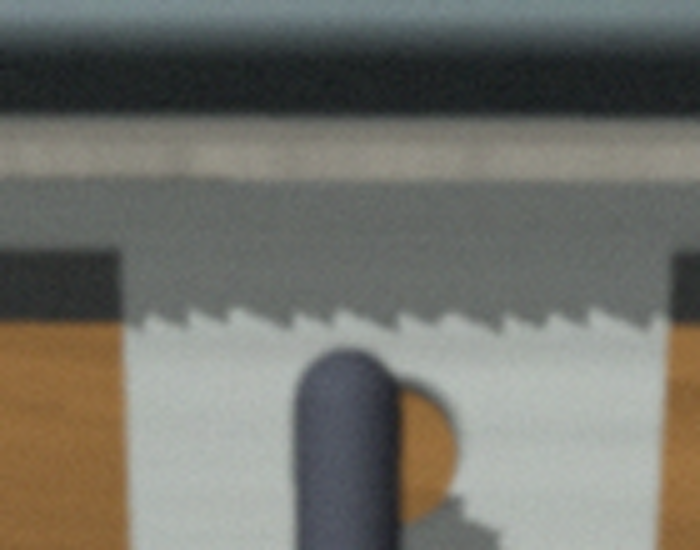

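Request:
{"method": "carry_out", "body": {"moves": [{"delta_pos": [0,0.0057,0],"delta_rot": [0,0,0],"jaw": -1},{"delta_pos": [0,0,0],"delta_rot": [0,0,0],"jaw": -1},{"delta_pos": [0,0,0],"delta_rot": [0,0,0],"jaw": -1},{"delta_pos": [0,0,0],"delta_rot": [0,0,0],"jaw": -1}]}}

```text
t: 10.88
tcp_pos: [0.5909, -0.0422, 0.1197]
eef_rot: [-0.0, 0.999, 0.046, -0.0]
contact_force: [0.4, -0.2, -2.0]
finger_gap: 0.0241
```

```bash
python3 look.py 8
```

```text
10.875 [ 0.5909 -0.0422  0.1197] [-1.00e-04  9.99e-01  4.56e-02 -0.00e+00] [-0.342  0.739  0.636  1.738 -0.56   0.853 -0.931] [ 0.35 -0.2  -2.  ] 0.024050285923466117
0 (array([317.46064724,  73.35013605]), np.float64(306.5685270802217), np.float64(328.40964065867314))
0.002 (array([317.45347833,  68.57551767]), np.float64(306.5190707031975), np.float64(328.44516380533383))
0.004 (array([317.44625267,  63.76310543]), np.float64(306.46922795867573), np.float64(328.4809644450378))
target hole px y -0.001 [316.28354326  90.62816393]
target hole px y 0.001 [319.60096284  90.62842262]
```

View pics/c8.png

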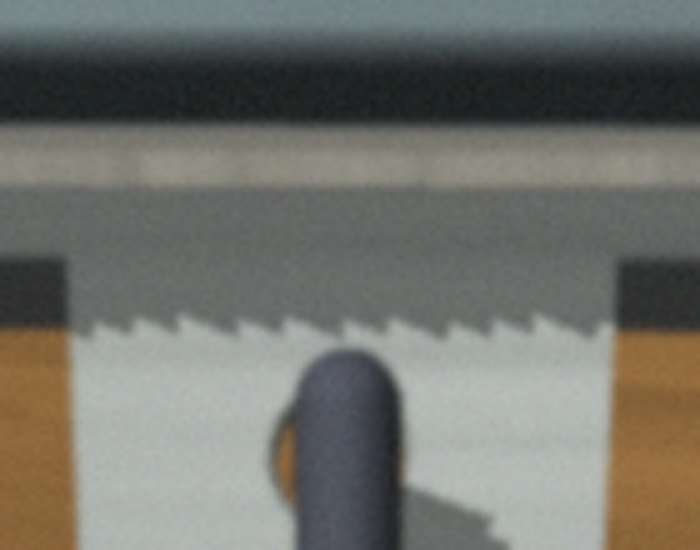

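Request:
{"method": "carry_out", "body": {"moves": [{"delta_pos": [0,-0.0012,0.004],"delta_rot": [0,0,0],"jaw": -1},{"delta_pos": [0,0,0.004],"delta_rot": [0,0,0],"jaw": -1},{"delta_pos": [0,0,0],"delta_rot": [0,0,0],"jaw": -1},{"delta_pos": [0,0,0],"delta_rot": [0,0,0],"jaw": -1}]}}

```text
t: 11.42
tcp_pos: [0.5909, -0.0411, 0.1116]
eef_rot: [0.0, 0.999, 0.046, -0.0]
contact_force: [0.8, 0.5, -1.1]
finger_gap: 0.0237
```

```bash
python3 look.py 9
```

```text
11.425 [ 0.5909 -0.0411  0.1116] [ 1.00e-04  9.99e-01  4.56e-02 -1.00e-04] [-0.339  0.749  0.628  1.745 -0.568  0.837 -0.926] [ 0.82  0.52 -1.11] 0.023715847748142817
0 (array([317.35282828,  73.3050581 ]), np.float64(306.46282897202013), np.float64(328.3036411220461))
0.002 (array([317.34477805,  68.53031131]), np.float64(306.4125101284012), np.float64(328.3383014510406))
0.004 (array([317.33666411,  63.71776931]), np.float64(306.36179817211996), np.float64(328.37323253161605))
target hole px y -0.001 [316.0358328   89.20913709]
target hole px y 0.001 [319.51325663  89.20915361]
```

View pics/c9.png

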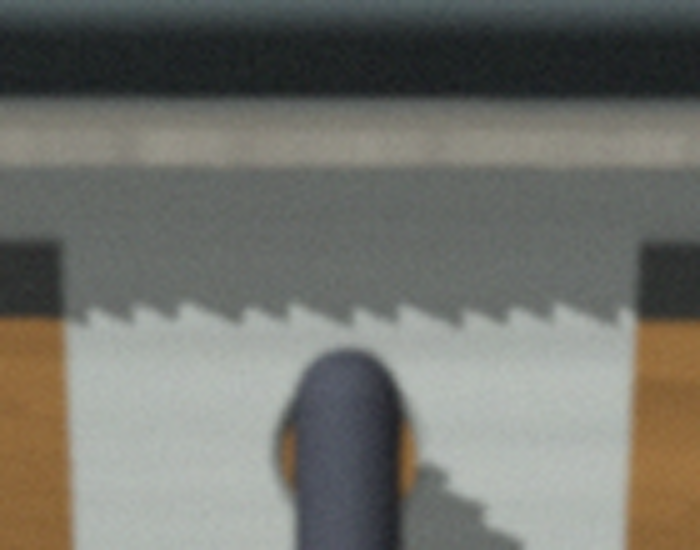

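Request:
{"method": "carry_out", "body": {"moves": [{"delta_pos": [-0.0005,0,0.003],"delta_rot": [0,0,0],"jaw": -1},{"delta_pos": [0,0,0.003],"delta_rot": [0,0,0],"jaw": -1},{"delta_pos": [0,0,0.001],"delta_rot": [0,0,0],"jaw": -1},{"delta_pos": [0,0,0],"delta_rot": [0,0,0],"jaw": -1}]}}

```text
t: 11.98
tcp_pos: [0.5903, -0.0411, 0.1045]
eef_rot: [0.0, 0.999, 0.046, -0.0]
contact_force: [0.2, -0.0, -1.2]
finger_gap: 0.0235
```

```bash
python3 look.py 10
```

```text
11.975 [ 0.5903 -0.0411  0.1045] [ 0.00e+00  9.99e-01  4.56e-02 -2.00e-04] [-0.335  0.757  0.621  1.752 -0.576  0.823 -0.919] [ 0.17 -0.04 -1.24] 0.023500581307977695
0 (array([317.3258026 ,  73.33289956]), np.float64(306.4358253256671), np.float64(328.2765966524151))
0.002 (array([317.31769709,  68.55825888]), np.float64(306.38545496675835), np.float64(328.3111998725431))
0.004 (array([317.30952742,  63.745826  ]), np.float64(306.33469111960477), np.float64(328.3460733823523))
target hole px y -0.001 [315.87418129  87.90446651]
target hole px y 0.001 [319.50486882  87.90447716]
```

View pics/c10.png

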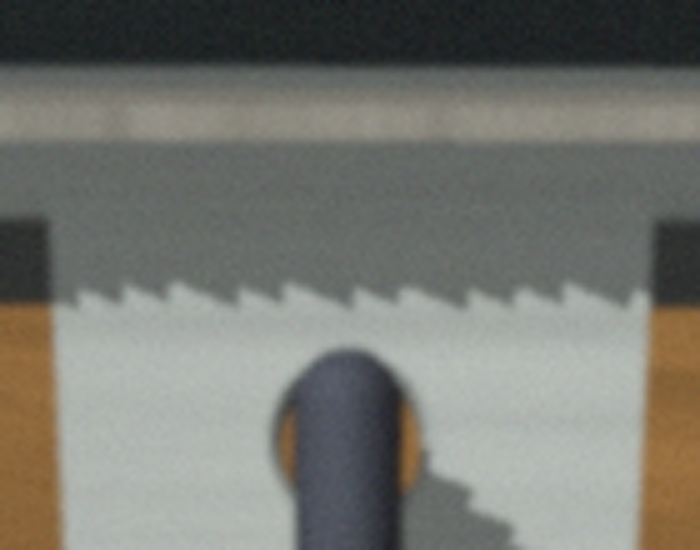

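Request:
{"method": "carry_out", "body": {"moves": [{"delta_pos": [0,0,0.003],"delta_rot": [0,0,0],"jaw": -1},{"delta_pos": [0,0,0.003],"delta_rot": [0,0,0],"jaw": -1},{"delta_pos": [0,0,0.003],"delta_rot": [0,0,0],"jaw": -1},{"delta_pos": [0,0,0.003],"delta_rot": [0,0,0],"jaw": -1},{"delta_pos": [0,0,0],"delta_rot": [0,0,0],"jaw": -1},{"delta_pos": [0,0,0],"delta_rot": [0,0,0],"jaw": -1},{"delta_pos": [0,0,0],"delta_rot": [0,0,0],"jaw": -1}]}}

```text
t: 12.9
tcp_pos: [0.5905, -0.0412, 0.0928]
eef_rot: [0.0, 0.999, 0.046, 0.0]
contact_force: [0.3, 1.1, -1.2]
finger_gap: 0.0237
```

```bash
python3 look.py 11; python3 - <<'E'
from h import *
im=optics.read_camera('scene'); save('s11',cv2.resize(im[140:270,200:350],None,fx=4,fy=4,interpolation=cv2.INTER_CUBIC))
E
```

```text
12.9 [ 0.5905 -0.0412  0.0928] [0.00e+00 9.99e-01 4.56e-02 1.00e-04] [-0.328  0.772  0.608  1.76  -0.589  0.8   -0.908] [ 0.29  1.14 -1.24] 0.023675993988061934
0 (array([317.35944751,  73.32655062]), np.float64(306.46725691844426), np.float64(328.31107580623666))
0.002 (array([317.35139952,  68.55126946]), np.float64(306.41692247842315), np.float64(328.3457507491079))
0.004 (array([317.34328781,  63.738181  ]), np.float64(306.3661947182543), np.float64(328.38069661729014))
target hole px y -0.001 [315.63338011  85.45654068]
target hole px y 0.001 [319.54860934  85.45653133]
```

View pics/c11.png

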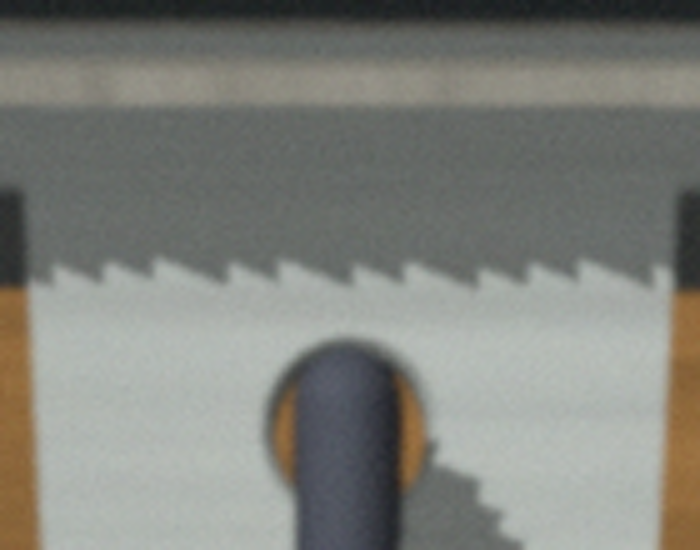

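View pics/s11.png

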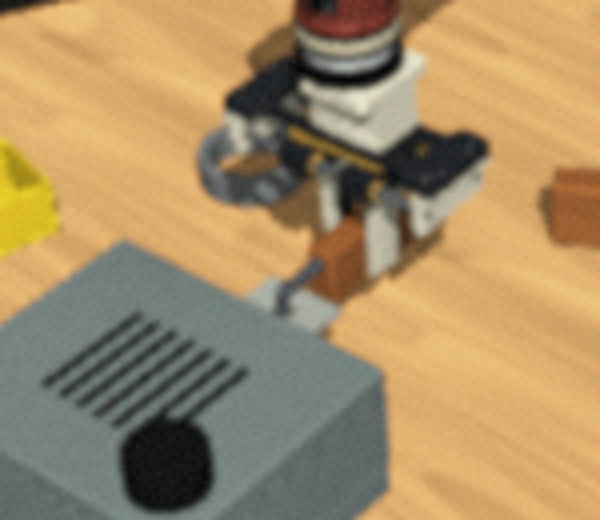

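Request:
{"method": "carry_out", "body": {"moves": [{"delta_pos": [-0.002,0,0],"delta_rot": [0,0,0],"jaw": -1},{"delta_pos": [-0.002,0,0],"delta_rot": [0,0,0],"jaw": -1},{"delta_pos": [-0.002,0,0],"delta_rot": [0,0,0],"jaw": -1},{"delta_pos": [-0.002,0,0],"delta_rot": [0,0,0],"jaw": -1},{"delta_pos": [-0.003,0,0],"delta_rot": [0,0,0],"jaw": -1},{"delta_pos": [-0.003,0,0],"delta_rot": [0,0,0],"jaw": -1}]}}

```text
t: 13.75
tcp_pos: [0.5766, -0.0424, 0.0928]
eef_rot: [0.0, 0.999, 0.046, 0.0]
contact_force: [3.6, -0.6, -3.3]
finger_gap: 0.0238
```

```bash
python3 look.py 12
```

```text
13.75 [ 0.5766 -0.0424  0.0928] [1.00e-04 9.99e-01 4.57e-02 4.00e-04] [-0.33   0.754  0.606  1.801 -0.592  0.775 -0.894] [ 3.62 -0.62 -3.31] 0.023800239172348813
0 (array([317.45991812,  73.36623689]), np.float64(306.5675982042094), np.float64(328.4065183340231))
0.002 (array([317.45254739,  68.59233426]), np.float64(306.5179490830521), np.float64(328.4418242407228))
0.004 (array([317.44511834,  63.7806518 ]), np.float64(306.4679121578493), np.float64(328.4774058874018))
target hole px y -0.001 [315.72478838  85.51137276]
target hole px y 0.001 [319.63723966  85.51162446]
```

View pics/c12.png

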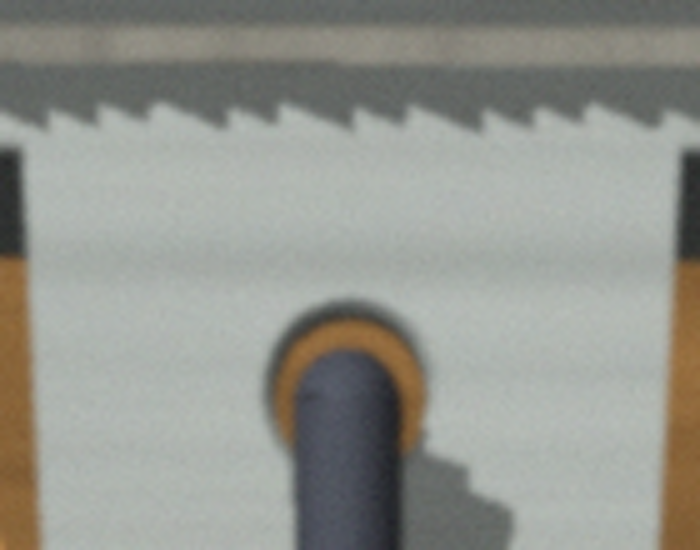

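Request:
{"method": "carry_out", "body": {"moves": [{"delta_pos": [-0.004,0,0],"delta_rot": [0,0,0],"jaw": -1},{"delta_pos": [-0.004,0,0],"delta_rot": [0,0,0],"jaw": -1},{"delta_pos": [-0.004,0,0],"delta_rot": [0,0,0],"jaw": -1},{"delta_pos": [-0.004,0,0],"delta_rot": [0,0,0],"jaw": -1},{"delta_pos": [-0.004,0,0],"delta_rot": [0,0,0],"jaw": -1},{"delta_pos": [-0.004,0,0],"delta_rot": [0,0,0],"jaw": -1},{"delta_pos": [-0.004,0,0],"delta_rot": [0,0,0],"jaw": -1},{"delta_pos": [-0.004,0,0],"delta_rot": [0,0,0],"jaw": -1},{"delta_pos": [-0.003,0,0],"delta_rot": [0,0,0],"jaw": -1},{"delta_pos": [-0.002,0,0],"delta_rot": [0,0,0],"jaw": -1}]}}

```text
t: 15.05
tcp_pos: [0.5394, -0.0457, 0.0927]
eef_rot: [-0.0, 0.999, 0.046, -0.0]
contact_force: [1.9, 1.6, -0.2]
finger_gap: 0.0235
```

Request:
{"method": "carry_out", "body": {"moves": [{"delta_pos": [-0.001,0,0],"delta_rot": [0,0,0],"jaw": -1},{"delta_pos": [-0.001,0,0],"delta_rot": [0,0,0],"jaw": -1}]}}

```text
t: 15.3
tcp_pos: [0.5377, -0.0459, 0.0927]
eef_rot: [0.0, 0.999, 0.046, 0.0]
contact_force: [2.1, 1.6, -0.5]
finger_gap: 0.024
```

```bash
python3 look.py 13
```

```text
15.3 [ 0.5377 -0.0459  0.0927] [0.00e+00 9.99e-01 4.57e-02 1.00e-04] [-0.331  0.709  0.599  1.909 -0.599  0.709 -0.854] [ 2.08  1.64 -0.46] 0.02396838890958492
0 (array([317.33301947,  73.30971563]), np.float64(306.43944992327545), np.float64(328.2842621090731))
0.002 (array([317.32479844,  68.53411773]), np.float64(306.38893425379734), np.float64(328.3187700639233))
0.004 (array([317.31651231,  63.72070518]), np.float64(306.33802380019273), np.float64(328.35354767278636))
target hole px y -0.001 [315.60632312  85.41379918]
target hole px y 0.001 [319.52481413  85.41369567]
```

View pics/w13.png

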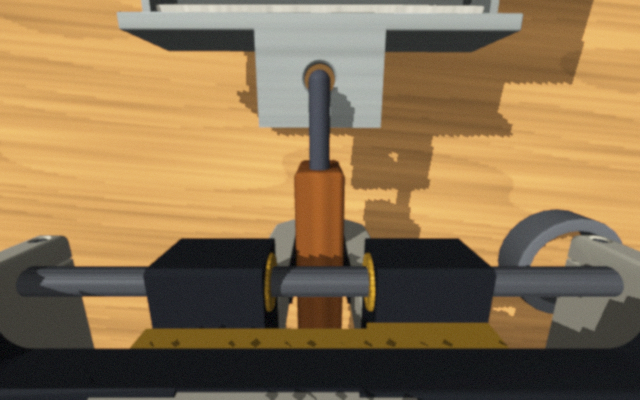

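Request:
{"method": "carry_out", "body": {"moves": [{"delta_pos": [-0.001,0,0],"delta_rot": [0,0,0],"jaw": -1},{"delta_pos": [-0.001,0,0],"delta_rot": [0,0,0],"jaw": -1},{"delta_pos": [-0.001,0,0],"delta_rot": [0,0,0],"jaw": -1},{"delta_pos": [-0.001,0,0],"delta_rot": [0,0,0],"jaw": -1}]}}

```text
t: 15.85
tcp_pos: [0.5335, -0.0463, 0.0926]
eef_rot: [0.0, 0.999, 0.046, -0.0]
contact_force: [3.1, 1.5, -1.5]
finger_gap: 0.0236
```

Request:
{"method": "carry_out", "body": {"moves": [{"delta_pos": [-0.001,0,0],"delta_rot": [0,0,0],"jaw": -1},{"delta_pos": [-0.001,0,0],"delta_rot": [0,0,0],"jaw": -1}]}}

```text
t: 16.1
tcp_pos: [0.5315, -0.0465, 0.0926]
eef_rot: [0.0, 0.999, 0.046, -0.0]
contact_force: [1.7, 0.6, -0.6]
finger_gap: 0.0235
```

Request:
{"method": "carry_out", "body": {"moves": [{"delta_pos": [-0.001,0,0],"delta_rot": [0,0,0],"jaw": -1}]}}

```text
t: 16.23
tcp_pos: [0.5306, -0.0466, 0.0926]
eef_rot: [0.0, 0.999, 0.046, -0.0]
contact_force: [2.7, 0.5, -0.7]
finger_gap: 0.0236
```

Request:
{"method": "carry_out", "body": {"moves": [{"delta_pos": [-0.001,0,0],"delta_rot": [0,0,0],"jaw": -1}]}}

```text
t: 16.35
tcp_pos: [0.5295, -0.0466, 0.0926]
eef_rot: [-0.0, 0.999, 0.046, -0.0]
contact_force: [2.2, 0.9, -1.3]
finger_gap: 0.0237
```

Request:
{"method": "carry_out", "body": {"moves": [{"delta_pos": [-0.001,0,0],"delta_rot": [0,0,0],"jaw": -1}]}}

```text
t: 16.48
tcp_pos: [0.5285, -0.0468, 0.0926]
eef_rot: [-0.0, 0.999, 0.046, -0.0]
contact_force: [2.5, 1.3, -0.8]
finger_gap: 0.0239
```

Request:
{"method": "carry_out", "body": {"moves": [{"delta_pos": [-0.001,0,0],"delta_rot": [0,0,0],"jaw": -1}]}}

```text
t: 16.6
tcp_pos: [0.5275, -0.0468, 0.0926]
eef_rot: [0.0, 0.999, 0.046, -0.0]
contact_force: [3.2, 1.6, -1.1]
finger_gap: 0.0238
```

Request:
{"method": "carry_out", "body": {"moves": [{"delta_pos": [-0.001,0,0],"delta_rot": [0,0,0],"jaw": -1}]}}

```text
t: 16.73
tcp_pos: [0.5266, -0.0469, 0.0926]
eef_rot: [0.0, 0.999, 0.046, -0.0]
contact_force: [2.9, 1.3, 0.1]
finger_gap: 0.0238
```

Request:
{"method": "carry_out", "body": {"moves": [{"delta_pos": [-0.001,0,0],"delta_rot": [0,0,0],"jaw": -1},{"delta_pos": [-0.0008,0,0],"delta_rot": [0,0,0],"jaw": -1}]}}

```text
t: 16.98
tcp_pos: [0.5248, -0.0471, 0.0926]
eef_rot: [-0.0, 0.999, 0.046, -0.0]
contact_force: [2.1, 0.3, -1.9]
finger_gap: 0.0234
```

Request:
{"method": "carry_out", "body": {"moves": [{"delta_pos": [-0.001,0,0],"delta_rot": [0,0,0],"jaw": -1},{"delta_pos": [-0.001,0,0],"delta_rot": [0,0,0],"jaw": -1}]}}

```text
t: 17.23
tcp_pos: [0.5228, -0.0472, 0.0926]
eef_rot: [-0.0, 0.999, 0.046, -0.0]
contact_force: [2.4, 1.5, -0.8]
finger_gap: 0.0236
```

Request:
{"method": "carry_out", "body": {"moves": [{"delta_pos": [-0.001,0,0],"delta_rot": [0,0,0],"jaw": -1},{"delta_pos": [-0.001,0,0],"delta_rot": [0,0,0],"jaw": -1}]}}

```text
t: 17.48
tcp_pos: [0.5208, -0.0475, 0.0926]
eef_rot: [0.0, 0.999, 0.046, -0.0]
contact_force: [2.1, 0.9, -0.9]
finger_gap: 0.0238
```

Request:
{"method": "carry_out", "body": {"moves": [{"delta_pos": [-0.001,0,0],"delta_rot": [0,0,0],"jaw": -1},{"delta_pos": [-0.001,0,0],"delta_rot": [0,0,0],"jaw": -1}]}}

```text
t: 17.73
tcp_pos: [0.5188, -0.0476, 0.0927]
eef_rot: [0.0, 0.999, 0.046, -0.0]
contact_force: [3.2, 1.2, -1.4]
finger_gap: 0.0238
```

Request:
{"method": "carry_out", "body": {"moves": [{"delta_pos": [-0.001,0,0],"delta_rot": [0,0,0],"jaw": -1},{"delta_pos": [-0.001,0,0],"delta_rot": [0,0,0],"jaw": -1}]}}

```text
t: 17.98
tcp_pos: [0.5168, -0.0478, 0.0926]
eef_rot: [0.0, 0.999, 0.046, -0.0]
contact_force: [2.6, 0.6, -0.6]
finger_gap: 0.0236
```

Request:
{"method": "carry_out", "body": {"moves": [{"delta_pos": [-0.001,0,0],"delta_rot": [0,0,0],"jaw": -1},{"delta_pos": [-0.001,0,0],"delta_rot": [0,0,0],"jaw": -1}]}}

```text
t: 18.23
tcp_pos: [0.5148, -0.048, 0.0927]
eef_rot: [0.0, 0.999, 0.046, -0.0]
contact_force: [2.3, 0.9, -1.2]
finger_gap: 0.0237
```

Request:
{"method": "carry_out", "body": {"moves": [{"delta_pos": [-0.001,0,0],"delta_rot": [0,0,0],"jaw": -1},{"delta_pos": [-0.001,0,0],"delta_rot": [0,0,0],"jaw": -1}]}}

```text
t: 18.48
tcp_pos: [0.5128, -0.0482, 0.0927]
eef_rot: [-0.0, 0.999, 0.046, -0.0]
contact_force: [2.6, 0.7, -0.3]
finger_gap: 0.0239
```

Request:
{"method": "carry_out", "body": {"moves": [{"delta_pos": [-0.001,0,0],"delta_rot": [0,0,0],"jaw": -1},{"delta_pos": [-0.001,0,0],"delta_rot": [0,0,0],"jaw": -1}]}}

```text
t: 18.73
tcp_pos: [0.5108, -0.0484, 0.0926]
eef_rot: [-0.0, 0.999, 0.046, -0.0]
contact_force: [3.1, 1.3, -1.2]
finger_gap: 0.0234
```

Request:
{"method": "carry_out", "body": {"moves": [{"delta_pos": [-0.001,0,0],"delta_rot": [0,0,0],"jaw": -1},{"delta_pos": [-0.001,0,0],"delta_rot": [0,0,0],"jaw": -1}]}}

```text
t: 18.98
tcp_pos: [0.5088, -0.0486, 0.0926]
eef_rot: [-0.0, 0.999, 0.046, -0.0]
contact_force: [2.8, 0.7, -1.8]
finger_gap: 0.0237
```

Request:
{"method": "carry_out", "body": {"moves": [{"delta_pos": [-0.001,0,0],"delta_rot": [0,0,0],"jaw": -1},{"delta_pos": [-0.001,0,0],"delta_rot": [0,0,0],"jaw": -1}]}}

```text
t: 19.23
tcp_pos: [0.5086, -0.0486, 0.0927]
eef_rot: [0.0, 0.999, 0.046, 0.002]
contact_force: [8.3, 1.9, -5.4]
finger_gap: 0.0237
```

Request:
{"method": "carry_out", "body": {"moves": [{"delta_pos": [0,0,0],"delta_rot": [0,0,0],"jaw": -1}]}}

```text
t: 19.35
tcp_pos: [0.5086, -0.0486, 0.0926]
eef_rot: [0.0, 0.999, 0.046, 0.002]
contact_force: [7.1, 1.3, -5.1]
finger_gap: 0.0237
```

```bash
python3 look.py 14
```

```text
19.35 [ 0.5086 -0.0486  0.0926] [5.000e-04 9.989e-01 4.600e-02 1.500e-03] [-0.328  0.674  0.591  1.99  -0.607  0.655 -0.822] [ 7.14  1.32 -5.08] 0.02366604012453627
0 (array([317.35416007,  73.38752339]), np.float64(306.4553159528485), np.float64(328.29575623715664))
0.002 (array([317.34621008,  68.61381678]), np.float64(306.40506545791465), np.float64(328.3304703708483))
0.004 (array([317.33819718,  63.80233369]), np.float64(306.35442243140324), np.float64(328.3654556208916))
target hole px y -0.001 [315.6166698   85.55348308]
target hole px y 0.001 [319.52878677  85.55402289]
```

View pics/w14.png

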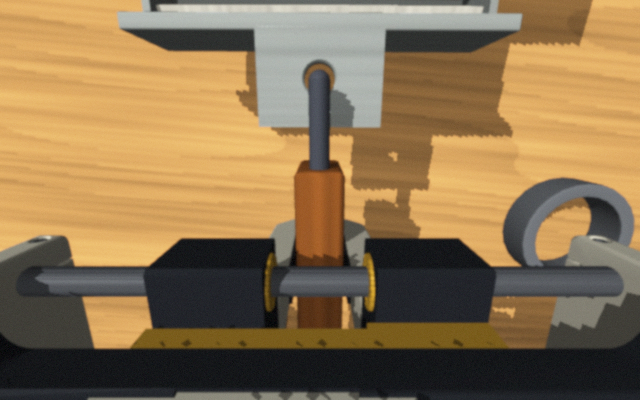

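Request:
{"method": "carry_out", "body": {"moves": [{"delta_pos": [-0.0008,0,0],"delta_rot": [0,0,0],"jaw": -1},{"delta_pos": [0,0,0],"delta_rot": [0,0,0],"jaw": -1}]}}

```text
t: 19.65
tcp_pos: [0.5086, -0.0486, 0.0926]
eef_rot: [0.001, 0.999, 0.046, 0.002]
contact_force: [8.4, 1.3, -4.9]
finger_gap: 0.0232
```

Request:
{"method": "carry_out", "body": {"moves": [{"delta_pos": [0,0,0],"delta_rot": [0,0,0],"jaw": -1}]}}

```text
t: 19.77
tcp_pos: [0.5086, -0.0486, 0.0926]
eef_rot: [0.001, 0.999, 0.046, 0.002]
contact_force: [7.2, 2.2, -5.6]
finger_gap: 0.0234
```

Request:
{"method": "carry_out", "body": {"moves": [{"delta_pos": [-0.001,0,0],"delta_rot": [0,0,0],"jaw": -1},{"delta_pos": [0,0,0],"delta_rot": [0,0,0],"jaw": -1}]}}

```text
t: 20.02
tcp_pos: [0.5086, -0.0487, 0.0929]
eef_rot: [0.001, 0.999, 0.046, 0.003]
contact_force: [9.2, 1.5, -5.3]
finger_gap: 0.0238
```

Request:
{"method": "carry_out", "body": {"moves": [{"delta_pos": [0,0,0],"delta_rot": [0,0,0],"jaw": -1}]}}

```text
t: 20.15
tcp_pos: [0.5085, -0.0487, 0.0929]
eef_rot: [0.001, 0.999, 0.046, 0.003]
contact_force: [8.2, 1.7, -4.6]
finger_gap: 0.0237
```

Request:
{"method": "carry_out", "body": {"moves": [{"delta_pos": [-0.001,0,0],"delta_rot": [0,0,0],"jaw": -1},{"delta_pos": [-0.0005,0,0],"delta_rot": [0,0,0],"jaw": -1},{"delta_pos": [0,0,0],"delta_rot": [0,0,0],"jaw": -1}]}}

```text
t: 20.52
tcp_pos: [0.5084, -0.0487, 0.0929]
eef_rot: [0.001, 0.999, 0.046, 0.004]
contact_force: [11.8, 2.4, -8.5]
finger_gap: 0.0237
```

Request:
{"method": "carry_out", "body": {"moves": [{"delta_pos": [0,0,0],"delta_rot": [0,0,0],"jaw": -1}]}}

```text
t: 20.65
tcp_pos: [0.5085, -0.0487, 0.0929]
eef_rot: [0.001, 0.999, 0.046, 0.004]
contact_force: [11.8, 1.6, -9.3]
finger_gap: 0.0237
```

```bash
python3 look.py 15
```

```text
20.65 [ 0.5085 -0.0487  0.0929] [0.0012 0.9989 0.0464 0.0044] [-0.328  0.671  0.589  1.995 -0.61   0.646 -0.819] [11.77  1.57 -9.34] 0.023747104698855256
0 (array([317.39899314,  73.28284149]), np.float64(306.4839356336216), np.float64(328.32986938342987))
0.002 (array([317.39100321,  68.50847061]), np.float64(306.43355553739804), np.float64(328.36451959288325))
0.004 (array([317.38295003,  63.69630629]), np.float64(306.38278166553005), np.float64(328.3994405352337))
target hole px y -0.001 [315.64474147  85.67593534]
target hole px y 0.001 [319.53920534  85.67717672]
```

View pics/c15.png

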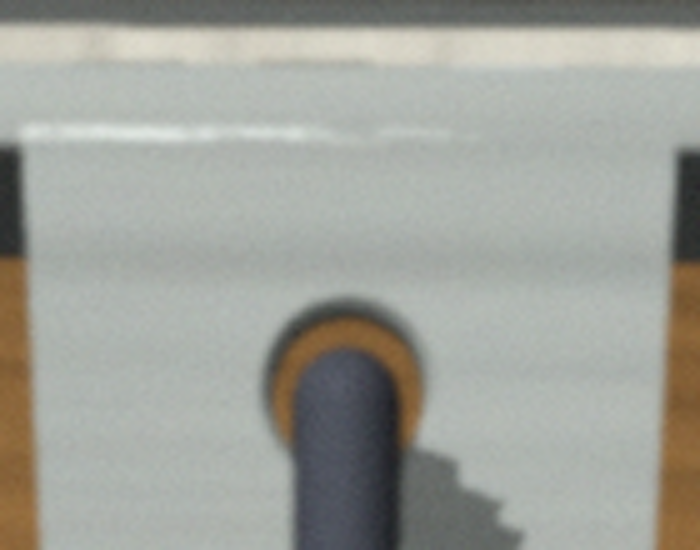

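Request:
{"method": "carry_out", "body": {"moves": [{"delta_pos": [0,0,0],"delta_rot": [0,0,0],"jaw": -1},{"delta_pos": [0,0,0],"delta_rot": [0,0,0],"jaw": -1},{"delta_pos": [0,0,0],"delta_rot": [0,0,0],"jaw": -1},{"delta_pos": [0,0,0],"delta_rot": [0,0,0],"jaw": -1}]}}

```text
t: 21.2
tcp_pos: [0.5085, -0.0487, 0.0929]
eef_rot: [0.001, 0.999, 0.046, 0.004]
contact_force: [11.3, 1.7, -8.4]
finger_gap: 0.0239
```

Request:
{"method": "carry_out", "body": {"moves": [{"delta_pos": [0,0,0],"delta_rot": [0,0,0],"jaw": -1},{"delta_pos": [0,0,0],"delta_rot": [0,0,0],"jaw": -1},{"delta_pos": [0,0,0],"delta_rot": [0,0,0],"jaw": -1},{"delta_pos": [0,0,0],"delta_rot": [0,0,0],"jaw": -1}]}}

```text
t: 21.7
tcp_pos: [0.5084, -0.0487, 0.0929]
eef_rot: [0.001, 0.999, 0.046, 0.004]
contact_force: [11.1, 2.5, -8.8]
finger_gap: 0.024
```

Request:
{"method": "carry_out", "body": {"moves": [{"delta_pos": [0,0,0],"delta_rot": [0,0,0],"jaw": -1},{"delta_pos": [0,0,0],"delta_rot": [0,0,0],"jaw": -1},{"delta_pos": [0,0,0],"delta_rot": [0,0,0],"jaw": -1},{"delta_pos": [0,0,0],"delta_rot": [0,0,0],"jaw": -1}]}}

```text
t: 22.2
tcp_pos: [0.5085, -0.0487, 0.0929]
eef_rot: [0.001, 0.999, 0.046, 0.004]
contact_force: [10.3, 2.6, -8.9]
finger_gap: 0.0239
```

Request:
{"method": "carry_out", "body": {"moves": [{"delta_pos": [0.0015,0,0],"delta_rot": [0,0,0],"jaw": -1},{"delta_pos": [0.0015,0,0],"delta_rot": [0,0,0],"jaw": -1},{"delta_pos": [0.0015,0,0],"delta_rot": [0,0,0],"jaw": -1},{"delta_pos": [0.0015,0,0],"delta_rot": [0,0,0],"jaw": -1},{"delta_pos": [0,0,0],"delta_rot": [0,0,0],"jaw": -1},{"delta_pos": [0,0,0],"delta_rot": [0,0,0],"jaw": -1}]}}

```text
t: 22.95
tcp_pos: [0.5089, -0.0488, 0.0925]
eef_rot: [0.0, 0.999, 0.045, -0.001]
contact_force: [1.0, 0.9, -0.6]
finger_gap: 0.0236
```

```bash
python3 look.py 16
```

```text
22.95 [ 0.5089 -0.0488  0.0925] [ 1.00e-04  9.99e-01  4.53e-02 -7.00e-04] [-0.329  0.676  0.593  1.986 -0.605  0.662 -0.825] [ 1.05  0.92 -0.65] 0.023607049518586505
0 (array([317.34202623,  73.34497536]), np.float64(306.4598368296351), np.float64(328.2984900082957))
0.002 (array([317.33379225,  68.57064946]), np.float64(306.40937804538515), np.float64(328.3329813152856))
0.004 (array([317.32549311,  63.75853929]), np.float64(306.3585251545817), np.float64(328.3677419906244))
target hole px y -0.001 [315.61454184  85.36074494]
target hole px y 0.001 [319.54064678  85.3606103 ]
```

View pics/c16.png

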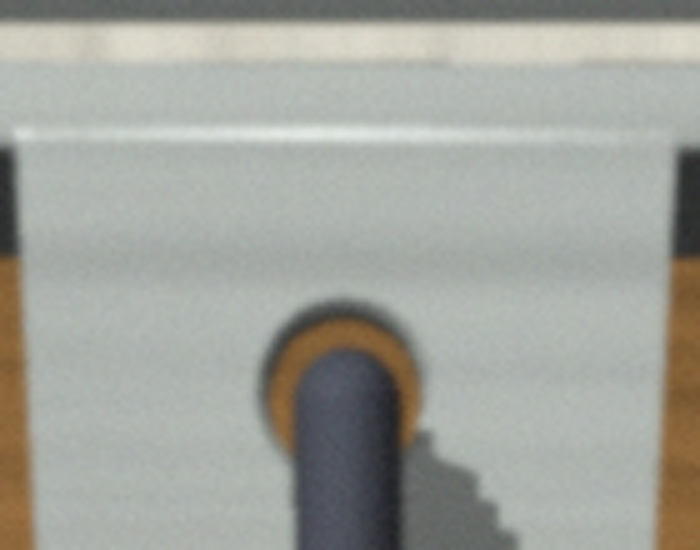

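Request:
{"method": "carry_out", "body": {"moves": [{"delta_pos": [0.0018,-0.0003,0],"delta_rot": [0,0,0],"jaw": -1},{"delta_pos": [0.0018,-0.0003,0],"delta_rot": [0,0,0],"jaw": -1},{"delta_pos": [0,0,0],"delta_rot": [0,0,0],"jaw": -1},{"delta_pos": [0,0,0],"delta_rot": [0,0,0],"jaw": -1}]}}

```text
t: 23.5
tcp_pos: [0.5128, -0.0476, 0.0925]
eef_rot: [-0.0, 0.999, 0.046, -0.0]
contact_force: [-1.0, 0.0, -1.1]
finger_gap: 0.0238
```

```bash
python3 look.py 17
```

```text
23.5 [ 0.5128 -0.0476  0.0925] [-0.00e+00  9.99e-01  4.56e-02 -4.00e-04] [-0.33   0.68   0.594  1.976 -0.604  0.668 -0.83 ] [-1.02  0.02 -1.1 ] 0.023833959711103
0 (array([317.36590047,  73.34422394]), np.float64(306.47576826239697), np.float64(328.3166392551736))
0.002 (array([317.35780053,  68.56953616]), np.float64(306.4254037828232), np.float64(328.35124725626287))
0.004 (array([317.34963648,  63.75705589]), np.float64(306.374645868788), np.float64(328.3861255805822))
target hole px y -0.001 [315.63285353  85.3872608 ]
target hole px y 0.001 [319.55664605  85.38710499]
```

View pics/c17.png

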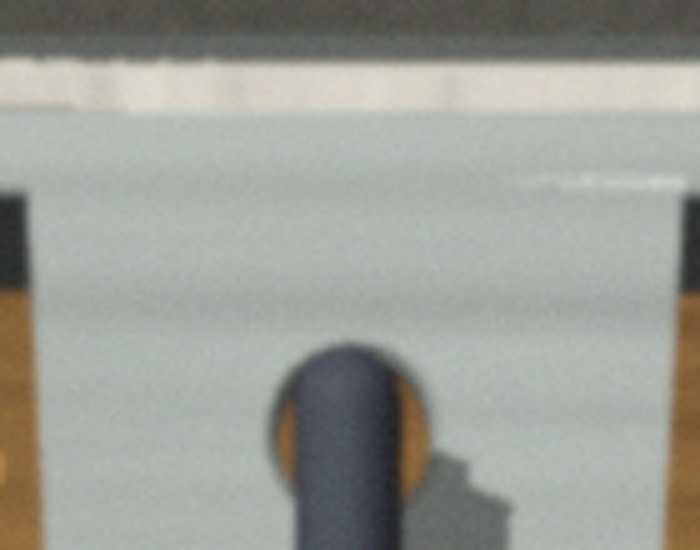

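Centred in the hole; lifting straight out.

Request:
{"method": "carry_out", "body": {"moves": [{"delta_pos": [0,0,-0.004],"delta_rot": [0,0,0],"jaw": -1},{"delta_pos": [0,0,-0.004],"delta_rot": [0,0,0],"jaw": -1},{"delta_pos": [0,0,-0.005],"delta_rot": [0,0,0],"jaw": -1},{"delta_pos": [0,0,-0.005],"delta_rot": [0,0,0],"jaw": -1},{"delta_pos": [0,0,-0.008],"delta_rot": [0,0,0],"jaw": -1},{"delta_pos": [0,0,-0.01],"delta_rot": [0,0,0],"jaw": -1},{"delta_pos": [0,0,-0.01],"delta_rot": [0,0,0],"jaw": -1},{"delta_pos": [0,0,0],"delta_rot": [0,0,0],"jaw": -1}]}}

```text
t: 24.55
tcp_pos: [0.5138, -0.0477, 0.1397]
eef_rot: [0.0, 0.999, 0.046, 0.001]
contact_force: [-1.1, -0.1, -1.3]
finger_gap: 0.0235
```

```bash
python3 look.py 18; python3 - <<'E'
from h import *
save('s18',optics.read_camera('scene'));save('t18',optics.read_camera('top'))
E
```

```text
24.55 [ 0.5138 -0.0477  0.1397] [1.00e-04 9.99e-01 4.57e-02 1.10e-03] [-0.377  0.615  0.662  1.937 -0.535  0.769 -0.888] [-1.13 -0.07 -1.27] 0.023521012173075607
0 (array([317.3374829 ,  73.33399966]), np.float64(306.44375145566335), np.float64(328.28772345693017))
0.002 (array([317.32945725,  68.5590514 ]), np.float64(306.39343197291385), np.float64(328.3224138671853))
0.004 (array([317.32136807,  63.74630118]), np.float64(306.3427192827427), np.float64(328.3573753187917))
target hole px y -0.001 [316.47067773  93.73870918]
target hole px y 0.001 [319.44628376  93.73884344]
```

View pics/w18.png

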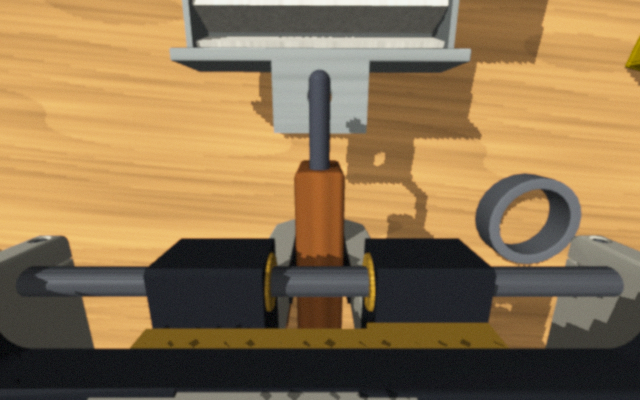

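View pics/s18.png

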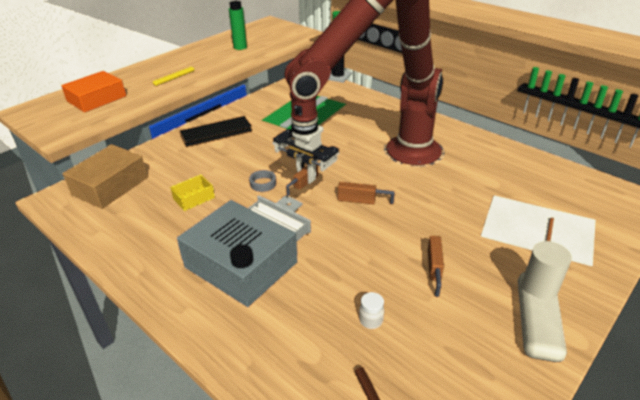

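Request:
{"method": "carry_out", "body": {"moves": [{"delta_pos": [-0.02,0,0],"delta_rot": [0,0,0],"jaw": -1},{"delta_pos": [-0.02,0,0],"delta_rot": [0,0,0],"jaw": -1},{"delta_pos": [0,-0.03,0],"delta_rot": [0,0,0],"jaw": -1},{"delta_pos": [0,-0.034,0],"delta_rot": [0,0,0],"jaw": -1},{"delta_pos": [0.001,-0.034,0],"delta_rot": [0,0,0],"jaw": -1},{"delta_pos": [0.001,-0.034,0],"delta_rot": [0,0,0],"jaw": -1},{"delta_pos": [0.001,-0.034,0],"delta_rot": [0,0,0],"jaw": -1},{"delta_pos": [0.001,-0.034,0],"delta_rot": [0,0,0],"jaw": -1},{"delta_pos": [0.001,-0.034,0],"delta_rot": [0,0,0],"jaw": -1},{"delta_pos": [0.001,-0.034,0],"delta_rot": [0,0,0],"jaw": -1}]}}

```text
t: 25.95
tcp_pos: [0.4545, 0.2173, 0.1383]
eef_rot: [0.0, 0.999, 0.046, -0.0]
contact_force: [0.6, 0.3, -1.9]
finger_gap: 0.0241
```

Request:
{"method": "carry_out", "body": {"moves": [{"delta_pos": [0,0,0],"delta_rot": [0,0,0],"jaw": -1},{"delta_pos": [0,0,0.02],"delta_rot": [0,0,0],"jaw": -1},{"delta_pos": [0,0,0.02],"delta_rot": [0,0,0],"jaw": -1},{"delta_pos": [0,0,0.02],"delta_rot": [0,0,0],"jaw": -1},{"delta_pos": [0,0,0.02],"delta_rot": [0,0,0],"jaw": -1},{"delta_pos": [0,0,0.02],"delta_rot": [0,0,0],"jaw": -1},{"delta_pos": [0,0,0.006],"delta_rot": [0,0,0],"jaw": -1},{"delta_pos": [0,0,0],"delta_rot": [0,0,0],"jaw": -1},{"delta_pos": [0,0,0],"delta_rot": [0,0,0],"jaw": -1}]}}

```text
t: 27.08
tcp_pos: [0.4555, 0.216, 0.0333]
eef_rot: [-0.0, 0.999, 0.045, 0.001]
contact_force: [0.3, 0.3, -2.0]
finger_gap: 0.0237
```

```bash
python3 look.py 19
```

```text
27.075 [0.4555 0.216  0.0333] [-1.00e-04  9.99e-01  4.55e-02  6.00e-04] [-0.823  0.766  0.525  2.041 -0.753  0.532 -1.228] [ 0.34  0.27 -2.03] 0.02374977209112562
0 (array([317.32384736,  73.30319046]), np.float64(306.43734392619155), np.float64(328.27960855691276))
0.002 (array([317.31560458,  68.52831494]), np.float64(306.3868420672191), np.float64(328.3141050444325))
0.004 (array([317.30729654,  63.71563897]), np.float64(306.33594560726056), np.float64(328.3488710510651))
target hole px y -0.001 [313.12155352  62.78987224]
target hole px y 0.001 [319.62875003  62.78957728]
```

View pics/w19.png

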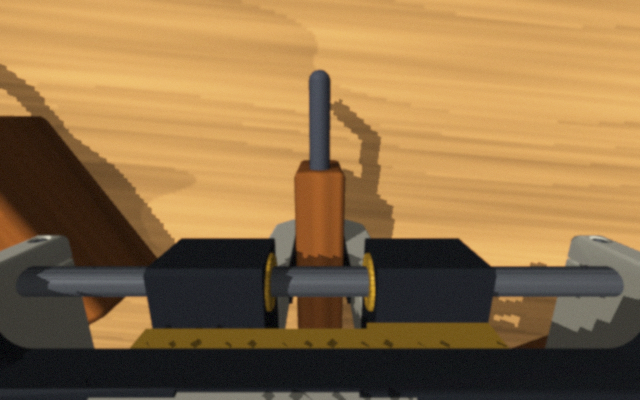

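Request:
{"method": "carry_out", "body": {"moves": [{"delta_pos": [0,0,0.006],"delta_rot": [0,0,0],"jaw": -1},{"delta_pos": [0,0,0.003],"delta_rot": [0,0,0],"jaw": -1},{"delta_pos": [0,0,0.001],"delta_rot": [0,0,0],"jaw": -1},{"delta_pos": [0,0,0],"delta_rot": [0,0,0],"jaw": -1}]}}

```text
t: 27.62
tcp_pos: [0.4548, 0.2162, 0.0225]
eef_rot: [0.0, 0.999, 0.046, -0.0]
contact_force: [0.3, -0.2, -2.3]
finger_gap: 0.0236
```

Request:
{"method": "carry_out", "body": {"moves": [{"delta_pos": [0,0,0.001],"delta_rot": [0,0,0],"jaw": -1},{"delta_pos": [0,0,0],"delta_rot": [0,0,0],"jaw": -1}]}}

```text
t: 27.88
tcp_pos: [0.455, 0.2162, 0.022]
eef_rot: [-0.0, 0.999, 0.046, 0.0]
contact_force: [-0.8, -0.3, 1.9]
finger_gap: 0.0235
```

Request:
{"method": "carry_out", "body": {"moves": [{"delta_pos": [0,0,0],"delta_rot": [0,0,0],"jaw": -0.1},{"delta_pos": [0,0,0],"delta_rot": [0,0,0],"jaw": -0.1},{"delta_pos": [0,0,0],"delta_rot": [0,0,0],"jaw": -0.1},{"delta_pos": [0,0,0],"delta_rot": [0,0,0],"jaw": -0.1}]}}

```text
t: 28.38
tcp_pos: [0.4549, 0.2162, 0.0216]
eef_rot: [0.0, 0.999, 0.046, -0.0]
contact_force: [-0.1, -0.4, -0.7]
finger_gap: 0.0414
```

```bash
python3 look.py 20
```

```text
28.375 [0.4549 0.2162 0.0216] [ 0.      0.999   0.0457 -0.    ] [-0.808  0.783  0.501  2.045 -0.772  0.507 -1.212] [-0.07 -0.44 -0.73] 0.041432530864339234
0 (array([317.30473637,  73.30219764]), np.float64(306.41325810788766), np.float64(328.25700554497604))
0.002 (array([317.29635343,  68.52679163]), np.float64(306.36259525576804), np.float64(328.291353205958))
0.004 (array([317.28790411,  63.71357639]), np.float64(306.31153651108303), np.float64(328.3259692397115))
target hole px y -0.001 [312.19399351  54.52219351]
target hole px y 0.001 [319.68668995  54.52212282]
```

View pics/w20.png

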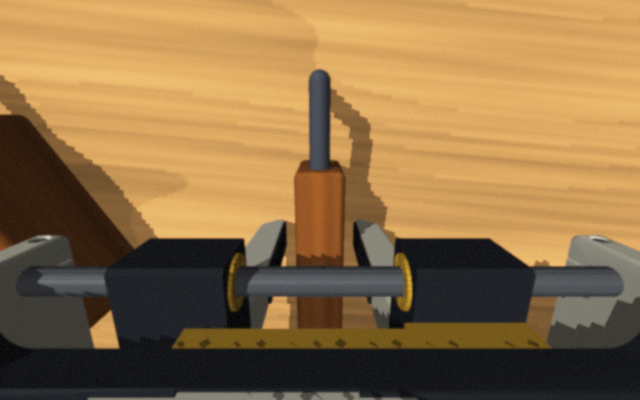

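Released and standing; the fingers are clear on both sides. Lifting away.

Request:
{"method": "carry_out", "body": {"moves": [{"delta_pos": [0,0,-0.01],"delta_rot": [0,0,0],"jaw": -0.1},{"delta_pos": [0,0,-0.02],"delta_rot": [0,0,0],"jaw": -0.1},{"delta_pos": [0,0,-0.03],"delta_rot": [0,0,0],"jaw": -0.1},{"delta_pos": [0,0,-0.03],"delta_rot": [0,0,0],"jaw": -0.1},{"delta_pos": [0,0,-0.03],"delta_rot": [0,0,0],"jaw": -0.1},{"delta_pos": [0,0,-0.03],"delta_rot": [0,0,0],"jaw": -0.1},{"delta_pos": [0,0,-0.03],"delta_rot": [0,0,0],"jaw": -0.1},{"delta_pos": [0,0,0],"delta_rot": [0,0,0],"jaw": -0.1},{"delta_pos": [0,0,0],"delta_rot": [0,0,0],"jaw": -0.1}]}}

```text
t: 29.55
tcp_pos: [0.4541, 0.2162, 0.2013]
eef_rot: [-0.0, 0.999, 0.046, -0.001]
contact_force: [-0.5, 1.2, 0.2]
finger_gap: 0.0417
```

```bash
python3 look.py 21; python3 - <<'E'
from h import *
im=optics.read_camera('scene');save('s21',im);t=optics.read_camera('top');save('t21',t)
for cam,n in (('top','tape_roll'),('top','jar'),('top','parts_bin')):
    d=optics.outline_of(cam,n)
    if d: print(n,round(d[0]['conf'],2),np.round(d[0]['rect'],0))
E
```

```text
29.55 [0.4541 0.2162 0.2013] [-0.00e+00  9.99e-01  4.57e-02 -7.00e-04] [-1.011  0.534  0.795  1.902 -0.48   0.907 -1.459] [-0.5   1.19  0.16] 0.04167687612442839
0 (array([317.36116217,  73.30566908]), np.float64(306.46745329989994), np.float64(328.31215536404727))
0.002 (array([317.35307593,  68.52984595]), np.float64(306.4170732810196), np.float64(328.3467933782237))
0.004 (array([317.34492566,  63.71620672]), np.float64(306.36629956341096), np.float64(328.3817020476165))
target hole px y -0.001 [317.19286885  99.4982705 ]
target hole px y 0.001 [319.46090224  99.49818974]
tape_roll 0.7 [411. 222.  32.  33.]
jar 0.97 [206. 152.  23.  24.]
parts_bin 0.74 [444. 154.  32.  43.]
```

View pics/w21.png

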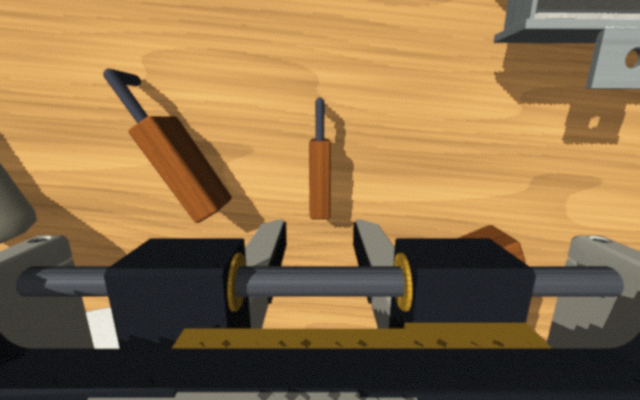

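View pics/s21.png

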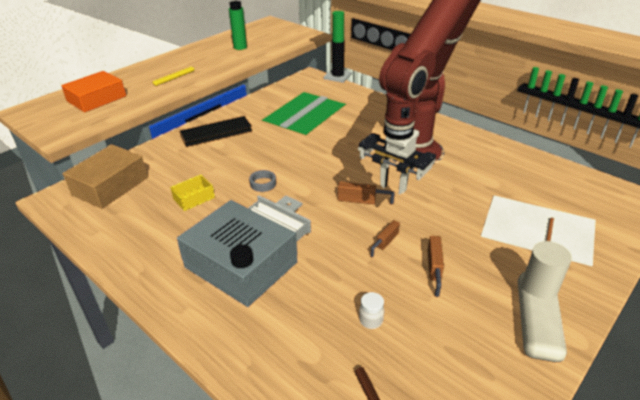

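View pics/t21.png

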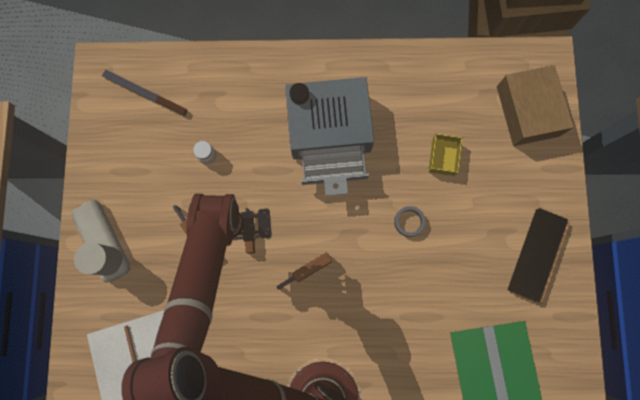

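The tray is out, with its hole at top pixel (336,186). The hook stands at (320,180) in the wrist view, and the bystanders are at their starting pixels. Handing in.

```bash
python3 - <<'E'
from h import *
k=K('top'); print(np.linalg.norm(onz(k,336,186,.089)-onz(k,333,159.8,.089)))
print(close_job())
E
```

```text
0.078107121769628
the job is handed in; nothing more can be done
None
```

I drew the tray out to its stop, which I felt at about 78 mm. I used the smallest of the three hooks, then unhooked it and stood it back on the bench. The job is handed in, but no verdict came back.

- **Pull at the stop:** the wrist force read about 11–12 N along the tray and about 13–14 N in all. It stayed still there for about 1.5 s. No reading during the pull exceeded about 15 N. The downward part was larger than I expected, about 8 N, probably friction at the hole's edge.
- **Unhooking:** I eased the pull off, centred the tip in the hole and lifted it straight out. The wrist camera confirmed it was clear, and the top view puts the tray 78 mm out.
- **Hook:** it was set down upright at about (0.455, 0.216). I felt it touch the bench before letting go, and the wrist camera shows it upright with the fingers clear.
- **Bystanders:** the tape roll, jar and parts bin are within about 2 pixels (roughly 6 mm) of their starting places in the top view.
- **Disagreements in the measurements:**
  - The two-view height of the hook's handle came out at about 55 mm instead of 44 mm because the views were close together. I used 44 mm, which the measured handle size supported.
  - My first alignment over the hole was about 6 mm off sideways because the arm was still settling. I corrected it from new pictures before inserting.

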